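# Carry a linear slide with a free-running carriage to the camera

### The arm

A 6-joint arm with a two-finger parallel gripper is mounted at the origin on the work surface. World frame = base frame: x ahead of the robot, y to its left, z up, the work surface at z = 0. Lengths are in m, angles in rad, forces in N, time in s.
With the tool pointing down it reaches from about 0.3 to 0.875 m from the base axis. Payload 6.4 kg.
Tool frame: the origin (TCP) lies midway between the tips of the shut fingers; the grasp point (between the pads) lies 19 mm behind it; z points along the fingers, y is the line along which they close (so a half turn about z gives the same grasp; the last joint's range is limited). The gripper opens to 85 mm and grips with 20 to 120 N. Pads are 22 mm wide; open, the fingers measure 114 mm over their backs; the gripper's body (76 mm by 85 mm) begins 54 mm behind the grasp point. The pads swing forward as they close: fully open they stand 13 mm farther back than shut.
Start: joints at [1.119, 0.181, 1.607, -0, 1.354, -0.206], TCP at [0.14, 0.558, 0.231] pointing down, gripper open.
Joint ranges: [-2.99, 2.99], [-0.89, 2.07], [0.3, 2.58], [-1.14, 4.28], [0, 2.63], [-3.12, 3.12]. Speed limits (rad/s): [2.57, 2.57, 3.01, 3.14, 3.14, 3.14].

### API

Orientations are given as a unit quaternion [w, x, y, z].
In Python, from bench import * gives the robot as it stands.
- The arm moves only by the tool play_rows, never from a script. Its argument "plan" is a list of rows, each a list of 3 entries, a list of its own where there are three numbers: the finger opening in mm, from 0 to 85.4, then the shift along the tool's x, y, z normalised to -1 to 1, where 1 is 40 cm, then the turn about the tool's z normalised to -1 to 1, where 1 is pi rad. A call has 1 to 10 rows; each row is the pose to reach, as a shift and turn from the pose commanded when the call began, along the tool's axes at that moment, turning the shorter way round; what a row does not reach only later rows make up. A row lasts 1/10 s, in which the tool goes at most 50 mm and 8.59 degrees, less where a joint would pass 70% of its speed; a pose out of reach is approached as far as the arm can. A call with a number of a shift or a turn outside -1 to 1 is refused whole. A call with a gripper value outside its range is refused whole. The fingers move at their own pace and stop on an object; the grip force is fixed at half the most. Time passes only in rows, so rows that repeat a pose let the fingers close. It gives the time, the measured TCP pose, the force, the opening and the grip force at its end, in the units of the state.
- get_obs(): the state, without advancing time (a new reading comes with each control period).
- camera(name): name is "side" or "top" or "wrist"; returns a dict with "image" (384x512x3 uint8, red, green, blue), "range_z" (384x512 float32, m along the optical axis (not along the pixel's ray), 0 where there is no reading), "intrinsics" (3x3 intrinsics, pixels), "rvec" (rotation vector, rad) and "tvec" (3), from world to camera coordinates, as OpenCV has them; the wrist camera has in their place "T_tool_cam" (4x4, takes a point from camera to tool coordinates, whose origin is the TCP and whose axes are the flange's). Camera axes: x right, y down, z forward; pixel columns grow to the right and rows downward; lengths in m; the calibration is good to about 2 mm. A picture is of the moment at which its call begins: read the wrist's pose just before it.
- hand_in(): hands the job in; it is judged then, once.
Trained networks look in a picture, given as the dict that the camera call returned (one of the last four; its "shot" number tells which), for a name from the list of things; names that differ only in an ending like _2 or _b are one class to them, and where a whole thing is asked for, a point or a joint stands for the part that bears it (a point fixed in the world has none). Each returns a list of dicts, best first, with "conf" (0 to 1); they miss things now and then, are a little off and sometimes report something else, mostly with a low value. They report only what shows in the picture. A call takes as long as a camera call.
- search_frame(picture, label): "rect" ([centre column, centre row, width, height] in pixels, round what is visible of it).
- masks_of(picture, label): "mask" (384x512 bool, what is visible of it) and "rect" ([centre column, centre row, width, height] in pixels, round what is visible of it).
The state is a dict: "time_s": time; "q": joint angles; "dq": joint speeds; "joint_efforts": joint torques, N m; "eef_pos": TCP position; "eef_rot": TCP orientation; "wrist_force": force on the tool from outside, world axes, zero at the start; "torque": the same for the moment, N m; "opening": opening from 0.0 (shut) to 1.0 (fully open); "grasp_force": force on a finger pad.
Only numpy, scipy, OpenCV 4.12 (cv2) and the standard library are available. Lean on these libraries where they do the work, as an engineer would, in place of code of your own. Each camera call takes 0.05 s, during which the arm holds its last target. There are 200 camera calls.

### The job

Pick up the linear slide unit by its grip; while you hold it in the air bring its free-running carriage to the middle of the rail and keep it within 2 cm of the middle for three seconds. Then set the unit down, without dropping it, flat on the deck of the inspection station between the stops, with its grip towards the robot, so that the carriage stands still in front of the camera lens, within 2 cm of the lens line, and let go. The carriage is cleaned for measuring: never touch it, never let it run against the plugs at the rail's ends, and leave the V-block, wrench and ring gauge undisturbed.

Things in the scene. Friction and masses are not known exactly. Their poses are not given: they have to be found in the camera images.
- slide: Linear slide unit, 0.62 kg with carriage: aluminium base plate 306 mm long (its y), 60 mm wide (x), 6 mm thick, with a 15 mm wide steel rail along its middle and black stop plugs (up to z = 22 mm) at the rail's ends. Origin: middle of the plate's underside, z up, grip on its -x side, roughly towards the robot.
- grip (a point): Middle of the unit's grey plastic grip, at (-100, 0, 41) mm in the slide's frame, axes as the slide's: a rectangular bar, 18 mm thick (x), 26 mm high (z), 110 mm long (y), on two brackets at y = +-45 mm. 28 mm free under it, 61 mm between bar and base plate. Take it from above between the brackets, fingers closing along the slide's x.
- carriage (a joint): Position of the bearing carriage along the rail, m, along the slide's +y, 0 in the middle; it meets the end plugs at +-0.117. Starts at rest between 0.035 and 0.09. It runs freely on its balls: 0.2 kg, friction about 0.006 N and 0.1 N s/m. With the unit tilted by t rad it gains 9.81 t m/s2 downhill, and it lags when the unit accelerates along y; a tilt over 0.003 rad starts it.
- carriage_top (a point): Middle of the carriage's top face, 32 mm above the slide's underside. The carriage is a steel block 40 mm wide (x), 50 mm long (y) with its black end caps, 22 mm high. Axes as the slide's.
- station: Inspection station, fixed. Origin on the bench under the slide's place; -x is its front, towards the robot, y along the deck, z up. Deck 30 mm high, x -45 to 60 mm, y +-176 mm; end stops 10 mm high, inner faces at y = +-161 mm; back stops 10 mm high, faces at x = 42 mm. Camera from x = 97 to 218 mm, up to 87 mm above the bench, lens looking along -x over the line y = 0.
- seat (a point): Middle of the slide's place on the deck's top face, 30 mm above the bench: the slide's origin belongs here, with the slide's axes along the station's. Axes as the station's.
- mat: Black rubber mat, 200 x 360 x 6 mm, fixed, on which the slide unit lies at the start. Origin: middle of its underside.
- vblock: Steel V-block, 50 x 45 x 40 mm, loose; leave alone. Origin under its middle.
- wrench: Wrench, 170 mm long along its x, lying flat; leave alone.
- ringgauge: Steel ring gauge, 68 mm outside diameter, 16 mm high, lying flat; leave alone. Origin under its middle.

How it is judged:
On the way:
1. with the unit held in the air (its underside more than 45 mm above the bench), the carriage stays within 20 mm of the rail's middle for three seconds (height (world z) of slide above 0.045 m and value of joint carriage between -0.02 and 0.02 m and contact force between slide and station below 0.1 N and contact force between slide and mat below 0.1 N), for 3 s.
At the end, for the whole second after the job is handed in: The slide unit stands flat on the deck, its origin within 15 mm of the seat and its length along the deck within 0.1 rad, grip towards the robot; the carriage stands still with its middle within 20 mm of the lens line (the station's y = 0); nothing is held (horizontal distance between slide and seat below 0.015 m and z of slide in the frame of seat between -0.005 and 0.005 m and angle between the y axis of slide and the y axis of station, either way round below 0.1 rad and angle between slide's own z axis and vertical below 0.03 rad and x of grip in the frame of station below -0.05 m and y of carriage_top in the frame of seat between -0.02 and 0.02 m and velocity of joint carriage between -0.02 and 0.02 m/s and linear speed of slide below 0.02 m/s); the robot touches nothing.
It fails at once if the carriage runs against a plug at the rail's end (value of joint carriage above 0.115 m or value of joint carriage below -0.115 m).
It fails at once if the gripper or arm touches the carriage (contact force between any of the arm, the fingers and carriage_c0 above 0.3 N or contact force between any of the arm, the fingers and carriage_c1 above 0.3 N or contact force between any of the arm, the fingers and carriage_c2 above 0.3 N).
It fails at once if the unit is tipped by more than 0.35 rad (angle between slide's own z axis and vertical above 0.35 rad).
It fails at once if the unit is dropped or flung (faster than 0.6 m/s) (linear speed of slide above 0.6 m/s).
It fails at once if the V-block, wrench or ring gauge is moved by more than 30 mm (distance of any of vblock, wrench, ringgauge from where it was at the start of the episode above 0.03 m).
It also fails if it takes over 72 s, if anything falls off the work surface, if the arm or the gripper's body presses on something with over 40 N, if the wrist force passes 120 N, or if a joint passes its speed limit or range.

## Working session

There is one attempt and no reset: what is moved stays moved. The work goes in short steps, Python scripts to look and compute and a tool call to move; the robot and the scene stay as the last step left them, time stands still between calls to the robot, and variables do not carry over. Pictures are saved under pics/ and viewed, at most 10 in all, crops included, and the job is handed in when it is done.

Besides the shell and the picture viewer there is one more tool, called in YAML: its name, and indented under it one key for each argument. play_rows: Moves the arm, as the interface text tells. Its arguments: {"type":"object","properties":{"plan":{"type":"array","items":{"type":"array"}}},"required":["plan"]}

```bash
mkdir -p pics
cat > h.py <<'E'
from bench import *
import numpy as np, cv2
from scipy.spatial.transform import Rotation as R
def cam(n):
    o=get_obs(); c=camera(n)
    if n=="wrist":
        w,x,y,z=o["eef_rot"]; T=np.eye(4); T[:3,:3]=R.from_quat([x,y,z,w]).as_matrix(); T[:3,3]=o["eef_pos"]
        c["Twc"]=T@np.array(c["T_tool_cam"])
    else:
        M=np.eye(4); M[:3,:3]=cv2.Rodrigues(np.array(c["rvec"],float))[0]; M[:3,3]=np.array(c["tvec"]).ravel(); c["Twc"]=np.linalg.inv(M)
    return c
def cloud(c,mask=None):
    Z=c["range_z"]; K=np.array(c["intrinsics"]); v,u=np.nonzero((Z>0)&(mask if mask is not None else True))
    z=Z[v,u]; p=np.c_[(u-K[0,2])/K[0,0]*z,(v-K[1,2])/K[1,1]*z,z]
    return p@c["Twc"][:3,:3].T+c["Twc"][:3,3],u,v
def save(c,f): cv2.imwrite("pics/"+f,c["image"][:,:,::-1])
E
python3 - <<'E'
from h import *
o=get_obs(); print(o)
for n in ["top","side","wrist"]:
    c=cam(n); save(c,n+"0.png"); print(n,c["Twc"].round(3).tolist())
    for l in ["slide","grip","carriage","station","mat","vblock","wrench","ringgauge"]:
        for m in masks_of(c,l)[:2]:
            p,_,_=cloud(c,m["mask"]); print(l,round(m["conf"],2),np.round(m["rect"]).tolist(),len(p),np.median(p,0).round(3) if len(p) else'', np.percentile(p,[3,97],axis=0).round(3).tolist() if len(p) else'')
E
python3 -c "
import cv2,numpy as np
a=[cv2.imread('pics/%s0.png'%n) for n in ['top','side','wrist']]
a.append(a[0]*0)
cv2.imwrite('pics/all0.png',cv2.resize(np.vstack([np.hstack(a[:2]),np.hstack(a[2:])]),(800,600)))"
```

```text
{'time_s': 0.0, 'q': array([ 1.11869832e+00,  1.81570452e-01,  1.60803987e+00,  1.70427860e-05,
        1.35380474e+00, -2.06321344e-01]), 'dq': array([-1.40993903e-03, -2.17781628e-03, -4.24405384e-04, -4.01453333e-04,
        1.15613273e-03, -7.33749075e-05]), 'joint_efforts': array([-5.82515368e-04, -4.44868505e+01, -3.51335084e+01, -1.84967962e-04,
        8.94570840e-03,  8.08685343e-06]), 'eef_pos': array([0.13963773, 0.55719793, 0.23035223]), 'eef_rot': array([-3.02460606e-04,  1.22581043e-01,  9.92458089e-01, -8.59579672e-04]), 'wrist_force': array([ 0.26405253,  0.09169768, -0.14497109]), 'torque': array([ 0.01301392,  0.01438941, -0.03558092]), 'grasp_force': 0.0, 'opening': 0.9986743353941777}
top [[0.007, -0.992, 0.127, 0.462], [-1.0, -0.005, 0.015, -0.042], [-0.014, -0.127, -0.992, 1.055], [0.0, 0.0, 0.0, 1.0]]
slide 0.6 [140.0, 220.0, 136.0, 76.0] 4261 [0.548 0.233 0.012] [[0.453, 0.089, 0.005], [0.599, 0.369, 0.059]]
slide 0.59 [355.0, 174.0, 156.0, 132.0] 10399 [ 0.565 -0.259  0.029] [[0.493, -0.431, 0.005], [0.747, -0.108, 0.086]]
grip 0.74 [140.0, 220.0, 133.0, 75.0
[... 1532 characters left out ...]
-0.115, 0.087]]
station 0.27 [169.0, 175.0, 135.0, 86.0] 4112 [0.509 0.185 0.007] [[0.428, 0.067, 0.004], [0.637, 0.415, 0.009]]
mat 0.59 [170.0, 177.0, 132.0, 86.0] 4022 [0.508 0.185 0.007] [[0.428, 0.068, 0.003], [0.637, 0.415, 0.009]]
vblock 0.58 [299.0, 182.0, 32.0, 33.0] 682 [ 0.727 -0.028  0.028] [[0.708, -0.04, 0.002], [0.759, 0.011, 0.042]]
wrench 0.95 [240.0, 209.0, 69.0, 32.0] 555 [ 0.57  -0.005  0.007] [[0.498, -0.021, 0.001], [0.655, 0.016, 0.01]]
ringgauge 0.63 [171.0, 235.0, 37.0, 26.0] 761 [ 0.417 -0.005  0.015] [[0.388, -0.03, 0.002], [0.449, 0.029, 0.018]]
wrist [[0.243, 0.926, 0.29, 0.064], [0.97, -0.232, -0.074, 0.577], [-0.001, 0.299, -0.954, 0.374], [0.0, 0.0, 0.0, 1.0]]
```

View pics/all0.png

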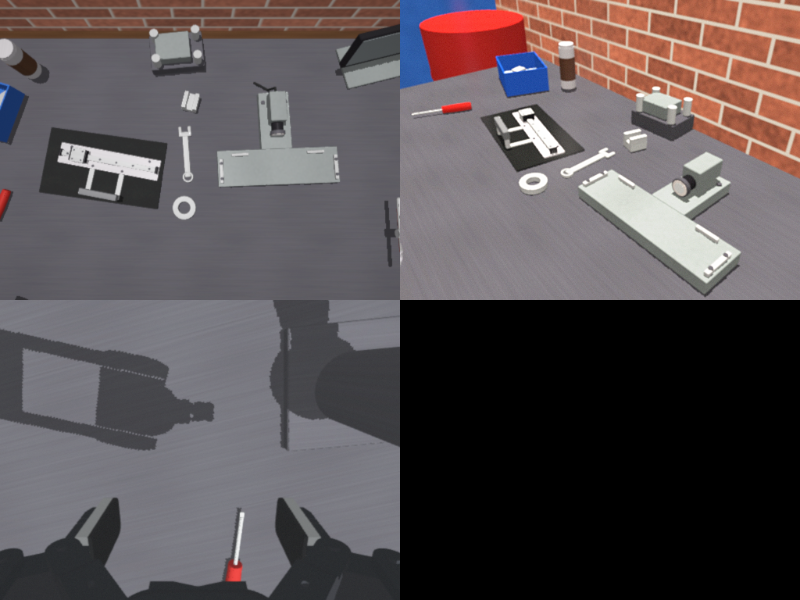

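The overview shows the slide lying on the mat (top view, around (105,165) in the composite) with its grip towards the robot and the carriage near its left end at (77,156). The station is on the right at (278,167). Next I fit the poses from the two views.

```bash
cat >> h.py <<'E'
def rect(P):
    (c,s,a)=cv2.minAreaRect((P[:,:2]*1000).astype(np.float32)); b=cv2.boxPoints((c,s,a))
    e=[b[1]-b[0],b[2]-b[1]]; e=max(e,key=np.linalg.norm); e=e*np.sign(e[1])
    return np.round(np.array(c)/1000,4), np.round(sorted(s),1), round(float(np.arctan2(-e[0],e[1])),4)  # yaw of +y axis
def trim(P,k=0.01):  # drop isolated points
    from scipy.spatial import cKDTree
    n=np.array([len(x) for x in cKDTree(P).query_ball_point(P,k)]); return P[n>0.4*np.median(n)]
E
python3 - <<'E'
from h import *
for n in ["top","side"]:
    c=cam(n)
    P,u,v=cloud(c); near=lambda x0,x1,y0,y1,z0,z1:P[(P[:,0]>x0)&(P[:,0]<x1)&(P[:,1]>y0)&(P[:,1]<y1)&(P[:,2]>z0)&(P[:,2]<z1)]
    I=c["image"][v,u].astype(int).mean(1)
    print(n)
    m=(P[:,0]>.4)&(P[:,0]<.66)&(P[:,1]>.05)&(P[:,1]<.43)
    mk=lambda z0,z1,b=0:P[m&(P[:,2]>z0)&(P[:,2]<z1)&(I>b)]
    g=mk(.047,.075); print(" grip",rect(trim(g)),np.median(g[:,2]),len(g))
    k=mk(.033,.046); k=k[k[:,0]>.52]; print(" carr",rect(trim(k)),np.median(k[:,2]),len(k))
    pl=mk(.008,.03,120); pl=pl[pl[:,0]>.50]; print(" plate bright",rect(trim(pl)),np.median(pl[:,2]),len(pl))
    s=near(.47,.68,-.5,-.05,.022,.036); print(" deck",rect(trim(s)),np.median(s[:,2]),len(s))
    t=near(.47,.62,-.5,-.05,.036,.05); 
    for q in (t[t[:,1]>-.15],t[t[:,1]<-.38],t[(t[:,1]<-.15)&(t[:,1]>-.38)]): print("  stops",len(q),q.min(0).round(3) if len(q) else'',q.max(0).round(3) if len(q) else'')
E
```

```text
top
 grip (array([0.4582, 0.2473]), array([ 18.1, 109.8]), -0.1799) 0.058177856993720245 416
 carr (array([0.5726, 0.3166]), array([39.9, 51.1]), -0.1742) 0.03640421305422359 352
 plate bright (array([0.541 , 0.2326]), array([ 93.9, 306. ]), -0.1767) 0.011458869061475974 2752
 deck (array([ 0.586 , -0.2682]), array([191.2, 351.2]), 0.0449) 0.028542845944204753 7764
  stops 144 [ 0.494 -0.148  0.036] [ 0.58  -0.1    0.045]
  stops 159 [ 0.509 -0.442  0.036] [ 0.59  -0.381  0.047]
  stops 87 [ 0.573 -0.38   0.036] [ 0.59  -0.15   0.043]
side
 grip (array([0.4557, 0.245 ]), array([ 18.4, 109.4]), -0.1665) 0.059798425295365665 259
 carr (array([0.5695, 0.3135]), array([39.5, 46.4]), -0.1584) 0.03816818872340488 164
 plate bright (array([0.5385, 0.2295]), array([ 95.8, 304. ]), -0.1689) 0.013011903964543492 1518
 deck (array([ 0.5833, -0.2705]), array([191.1, 350. ]), 0.045) 0.03061164809646766 11631
  stops 222 [ 0.491 -0.15   0.036] [ 0.579 -0.098  0.044]
  stops 442 [ 0.507 -0.444  0.036] [ 0.589 -0.38   0.045]
  stops 169 [ 0.57  -0.38   0.036] [ 0.589 -0.151  0.042]
```

play_rows:
  plan:
    - [60, [-0.957, -0.541, 0.2], 0.4775]
    - [60, [-0.957, -0.541, 0.2], 0.4775]
    - [60, [-0.957, -0.541, 0.2], 0.4775]
    - [60, [-0.957, -0.541, 0.2], 0.4775]
    - [60, [-0.957, -0.541, 0.2], 0.4775]
    - [60, [-0.957, -0.541, 0.2], 0.4775]
    - [60, [-0.957, -0.541, 0.2], 0.4775]
    - [60, [-0.957, -0.541, 0.2], 0.4775]
    - [60, [-0.957, -0.541, 0.2], 0.4775]
    - [60, [-0.957, -0.541, 0.2], 0.4775]

```text
time_s: 2.45
eef_pos: [0.462, 0.2506, 0.1505]
eef_rot: [0.001, 0.77, 0.638, -0.0]
wrist_force: [-0.5, 0.8, 0.3]
opening: 0.703
grasp_force: 0.0
```

play_rows:
  plan:
    - [60, [0, 0, 0], 0]
    - [60, [0, 0, 0], 0]

```text
time_s: 2.65
eef_pos: [0.4583, 0.2549, 0.1513]
eef_rot: [-0.0, 0.765, 0.644, -0.0]
wrist_force: [-0.7, -0.1, 0.1]
opening: 0.7
grasp_force: 0.0
```

Run:
```python
from h import *
o=get_obs(); print(o["eef_pos"],o["eef_rot"])
w=cam("wrist"); save(w,"w1.png")
P,u,v=cloud(w); m=(P[:,0]>.4)&(P[:,0]<.66)&(P[:,1]>.05)&(P[:,1]<.43)
g=P[m&(P[:,2]>.05)&(P[:,2]<.066)&(P[:,0]<.5)]; print("grip",rect(trim(g)),np.median(g[:,2]),len(g))
k=P[m&(P[:,2]>.032)&(P[:,2]<.046)&(P[:,0]>.52)]; print("carr",len(k),rect(trim(k)) if len(k)>9 else '')
for l in ["carriage","grip"]:
    for r in masks_of(w,l)[:2]: print(l,r["conf"],np.round(r["rect"]))
```

```text
[0.45830319 0.25487222 0.15130149] [-1.34447652e-04  7.64878629e-01  6.44174404e-01 -4.94941080e-05]
grip (array([0.4566, 0.249 ]), array([ 17.6, 109.4]), -0.1804) 0.059542506428637176 3502
carr 4191 (array([0.5703, 0.3179]), array([41. , 49.7]), -0.1934)
carriage 0.88 [394.  78.  72.  73.]
grip 0.66 [337. 168. 191. 333.]
```

View pics/w1.png

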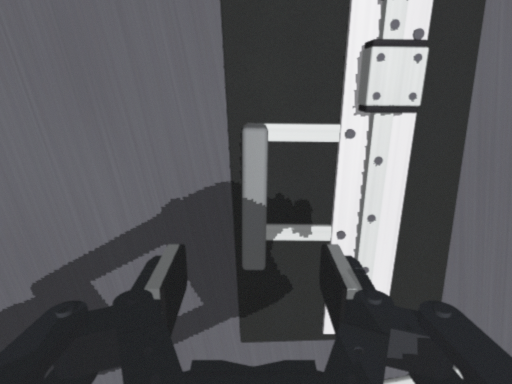

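The wrist view shows the bar at about (255,197), the carriage at (394,78), and the open fingers straddling the bar. I'm going down to the bar and closing.

play_rows:
  plan:
    - [60, [0, 0, 0.1], 0]
    - [60, [0, 0, 0.2], 0]
    - [60, [0, 0, 0.27], 0]
    - [60, [0, 0, 0.302], 0]
    - [60, [0, 0, 0.302], 0]
    - [35, [0, 0, 0.302], 0]
    - [28, [0, 0, 0.302], 0]
    - [22, [0, 0, 0.302], 0]
    - [18, [0, 0, 0.302], 0]
    - [10, [0, 0, 0.302], 0]

```text
time_s: 3.8
eef_pos: [0.4593, 0.2551, 0.0319]
eef_rot: [0.0, 0.766, 0.642, 0.001]
wrist_force: [-2.2, 1.2, 6.7]
opening: 0.202
grasp_force: 59.3
```

play_rows:
  plan:
    - [0, [0, 0, 0], 0]
    - [0, [0, 0, 0], 0]
    - [0, [0, 0, 0], 0]

```text
time_s: 4.1
eef_pos: [0.4593, 0.255, 0.0318]
eef_rot: [0.0, 0.766, 0.642, 0.001]
wrist_force: [-2.2, -0.5, 7.4]
opening: 0.2
grasp_force: 59.3
```

```bash
cat >> h.py <<'E'
def carr():
    # carriage and bar in tool axes, wrist camera; slide y ~ tool x, slide x ~ tool y
    w=cam("wrist"); T=np.array(w["T_tool_cam"]); w2=dict(w); w2["Twc"]=T; out=[]
    mk=[m for m in masks_of(w,"carriage") if m["conf"]>.3]
    if mk:
        P,_,_=cloud(w2,mk[0]["mask"]); zt=np.percentile(P[:,2],15); Q=P[abs(P[:,2]-zt)<.004]
        x0,x1=np.percentile(Q[:,0],[1,99]); out=[round(mk[0]["conf"],2),"x %.4f (len %.3f) y %.4f z %.4f"%((x0+x1)/2,x1-x0,np.median(Q[:,1]),zt),np.round(mk[0]["rect"])]
    P,u,v=cloud(w2)
    o=get_obs(); print("t",round(o["time_s"],2),o["eef_pos"].round(4),o["eef_rot"].round(4),"gf",round(o["grasp_force"],1),"op",round(o["opening"],3),"wf",o["wrist_force"].round(1),"tq",o["torque"].round(2)); print("carr",*out)
    return w,P,u,v
E
python3 - <<'E'
from h import *
w,P,u,v=carr()
# bar (above: tool z around -0.03)
m=(abs(P[:,1])<.014)&(P[:,0]>.01)&(abs(P[:,2]+.03)<.012); g=P[m]; print("bar tool x max",np.percentile(g[:,0],99.5),np.median(g[:,2]))
# plate/rail plane tilt
m=(P[:,1]>.06)&(P[:,1]<.14)&(P[:,2]>.008)&(P[:,2]<.03); q=P[m]; print(len(q),np.median(q,0))
E
```

```text
t 4.2 [0.4593 0.255  0.0318] [2.000e-04 7.664e-01 6.424e-01 8.000e-04] gf 59.3 op 0.204 wf [-2.2  0.7  6.3] tq [ 0.01  0.38 -0.22]
carr 0.75 x 0.0810 (len 0.048) y 0.0865 z -0.0059 [472.  68.  80. 136.]
bar tool x max 0.04838138748143891 -0.027608304834781633
35202 [0.02021124 0.0857194  0.0202749 ]
```

```bash
cat > sim.py <<'E'
import numpy as np
def sim(rows,c0,v0=0,tail=3,mu=.03,b=.5,bias=0,lag=0.0):
    """rows: unit position along slide y every .1 s (m). returns carriage rel pos list"""
    t=np.arange(0,len(rows)*.1+tail,.001); x=np.interp(t,np.r_[0,.1*(1+np.arange(len(rows)))],np.r_[0,rows])
    vu=np.gradient(x,.001); k=np.ones(80)/80; vu=np.convolve(vu,k,'same')
    c=c0; v=v0; out=[]
    for w in vu:
        r=v-w; a=-b*r+bias; f=mu*.001
        r2=v+a*.001-w
        v=w if abs(r2)<f else v+a*.001-f*np.sign(r2)
        c+=(v-w)*.001; out.append(c)
    return np.array(out),v-vu[-1]
def trap(D,n):  # smooth min-jerk
    s=np.arange(1,n+1)/n; return D*(10*s**3-15*s**4+6*s**5)
if __name__=="__main__":
    for n in (6,8,10):
        for D in (.1,.11,.12,.13):
            for bias in (0,.03):
                o,_=sim(trap(D,n),.088,bias=bias); print(n,D,bias,o[n*100].round(4),o[-1].round(4),o.min().round(4),o.max().round(4))
    print(trap(.11,8)/.4)
E
python3 sim.py
```

```text
6 0.1 0 0.0072 0.0381 0.0055 0.088
6 0.1 0.03 0.012 0.1195 0.0093 0.1195
6 0.11 0 -0.0014 0.0336 -0.0032 0.088
6 0.11 0.03 0.0035 0.1177 0.0006 0.1177
6 0.12 0 -0.01 0.0294 -0.0118 0.088
6 0.12 0.03 -0.0051 0.1159 -0.008 0.1159
6 0.13 0 -0.0185 0.0253 -0.0204 0.088
6 0.13 0.03 -0.0136 0.1141 -0.0166 0.1141
8 0.1 0 0.0143 0.0455 0.0107 0.088
8 0.1 0.03 0.0226 0.1362 0.017 0.1362
8 0.11 0 0.0061 0.0414 0.0023 0.088
8 0.11 0.03 0.0145 0.1347 0.0087 0.1347
8 0.12 0 -0.0021 0.0374 -0.006 0.088
8 0.12 0.03 0.0063 0.1331 0.0003 0.1331
8 0.13 0 -0.0103 0.0336 -0.0144 0.088
8 0.13 0.03 -0.0019 0.1315 -0.008 0.1315
10 0.1 0 0.0218 0.0514 0.0164 0.088
10 0.1 0.03 0.0344 0.1504 0.0251 0.1504
10 0.11 0 0.014 0.0474 0.0084 0.088
10 0.11 0.03 0.0266 0.1491 0.0171 0.1491
10 0.12 0 0.0063 0.0437 0.0003 0.088
10 0.12 0.03 0.0188 0.1478 0.0091 0.1478
10 0.13 0 -0.0015 0.0399 -0.0078 0.088
10 0.13 0.03 0.0111 0.1463 0.0011 0.1463
[0.00441437 0.0284668  0.07568207 0.1375     0.19931793 0.2465332
 0.27058563 0.275     ]
```

```bash
cat >> h.py <<'E'
def tilt(P):
    # plane of plate top in tool axes: slope of tool z along tool x (dz/dx) and y
    m=(P[:,1]>.05)&(P[:,1]<.16)&(P[:,2]>-.01)&(P[:,2]<.05)&(P[:,0]<.06); q=P[m]
    h,e=np.histogram(q[:,2],60); z0=e[h.argmax()]+.0005; s=q[abs(q[:,2]-z0)<.004]
    for _ in range(6):
        A=np.c_[s[:,0],s[:,1],np.ones(len(s))]; k=np.linalg.lstsq(A,s[:,2],rcond=None)[0]
        r=abs(q@np.r_[-k[:2],1]-k[2]); s=q[r<.0015]
    o=get_obs(); w,x,y,z=o["eef_rot"]; M=R.from_quat([x,y,z,w]).as_matrix()
    n=M@np.r_[k[:2],-1]; n/=np.linalg.norm(n); ty=M[:,0]  # slide y dir ~ tool x
    print("plane slope x,y mrad",(k[:2]*1e3).round(1),"z0",k[2].round(4),"n",len(s),"world tilt along slide y (mrad, + = +y end down)",round(float(n@ty)*1e3,1))
E
python3 - <<'E'
from h import *
for _ in range(2):
    w,P,u,v=carr(); tilt(P)
from sim import *
print((trap(.12,8)/.4).round(3))
E
```

```text
t 4.3 [0.4593 0.255  0.0319] [2.000e-04 7.663e-01 6.424e-01 9.000e-04] gf 59.3 op 0.199 wf [-1.9 -0.   7.3] tq [-0.05  0.4  -0.19]
carr 0.96 x 0.0810 (len 0.048) y 0.0865 z -0.0059 [472.  68.  79. 136.]
plane slope x,y mrad [ 1.9 -0.1] z0 0.0203 n 14266 world tilt along slide y (mrad, + = +y end down) 1.9
t 4.4 [0.4593 0.255  0.0318] [2.000e-04 7.663e-01 6.424e-01 8.000e-04] gf 59.3 op 0.199 wf [-1.9 -0.1  6.8] tq [-0.    0.43 -0.22]
carr 0.77 x 0.0810 (len 0.048) y 0.0864 z -0.0059 [472.  69.  80. 138.]
plane slope x,y mrad [ 2.3 -0.1] z0 0.0203 n 14275 world tilt along slide y (mrad, + = +y end down) 2.3
[0.005 0.031 0.083 0.15  0.217 0.269 0.295 0.3  ]
```

play_rows:
  plan:
    - [0, [0, 0, -0.015], 0]
    - [0, [0.005, 0, -0.035], 0]
    - [0, [0.031, 0, -0.055], 0]
    - [0, [0.083, 0, -0.075], 0]
    - [0, [0.15, 0, -0.095], 0]
    - [0, [0.217, 0, -0.115], 0]
    - [0, [0.269, 0, -0.135], 0]
    - [0, [0.295, 0, -0.15], 0]
    - [0, [0.3, 0, -0.15], 0]

```text
time_s: 5.3
eef_pos: [0.4799, 0.3745, 0.0915]
eef_rot: [0.0, 0.766, 0.643, 0.001]
wrist_force: [0.9, 0.6, -6.7]
opening: 0.199
grasp_force: 58.7
```

Run:
```python
from h import *
for _ in range(2):
    w,P,u,v=carr(); tilt(P)
```

```text
t 5.4 [0.4789 0.3726 0.0901] [-1.000e-04  7.661e-01  6.428e-01 -6.000e-04] gf 58.7 op 0.206 wf [-1.  -0.5 -6.7] tq [0.13 0.59 0.01]
carr 0.95 x -0.0044 (len 0.049) y 0.0958 z -0.0054 [458. 261. 107. 110.]
plane slope x,y mrad [1.4 4.1] z0 0.0206 n 9879 world tilt along slide y (mrad, + = +y end down) 1.4
t 5.5 [0.4787 0.3718 0.0896] [-1.000e-04  7.664e-01  6.424e-01 -1.100e-03] gf 58.7 op 0.198 wf [ 0.3 -0.3 -6.6] tq [0.09 0.62 0.05]
carr 0.64 x 0.0040 (len 0.049) y 0.0950 z -0.0054 [459. 244. 105. 109.]
plane slope x,y mrad [1.7 3.7] z0 0.0206 n 9755 world tilt along slide y (mrad, + = +y end down) 1.7
```

play_rows:
  plan:
    - [0, [0, 0, -0.004], 0]
    - [0, [0, 0, -0.008], 0]
    - [0, [0, 0, -0.012], 0]
    - [0, [0, 0, -0.016], 0]
    - [0, [0, 0, -0.02], 0]
    - [0, [0, 0, -0.024], 0]
    - [0, [0, 0, -0.028], 0]
    - [0, [0, 0, -0.032], 0]
    - [0, [0, 0, -0.036], 0]
    - [0, [0, 0, -0.04], 0]

```text
time_s: 6.5
eef_pos: [0.4794, 0.3729, 0.1066]
eef_rot: [0.0, 0.766, 0.643, -0.0]
wrist_force: [-0.2, -0.7, -6.5]
opening: 0.199
grasp_force: 58.7
```

Run:
```python
from h import *
for _ in range(3):
    w,P,u,v=carr(); tilt(P)
```

```text
t 6.6 [0.4796 0.373  0.1068] [1.000e-04 7.662e-01 6.426e-01 2.000e-04] gf 58.9 op 0.2 wf [ 0.3 -0.1 -7.7] tq [0.03 0.54 0.01]
carr 0.6 x 0.0532 (len 0.048) y 0.0897 z -0.0053 [466. 141.  91. 119.]
plane slope x,y mrad [4.3 5.3] z0 0.0205 n 11420 world tilt along slide y (mrad, + = +y end down) 4.3
t 6.7 [0.4794 0.3729 0.1065] [0.     0.7662 0.6426 0.    ] gf 58.9 op 0.196 wf [-0.1  0.4 -6.5] tq [-0.05  0.58  0.03]
carr 0.77 x 0.0560 (len 0.049) y 0.0894 z -0.0053 [467. 133.  89. 123.]
plane slope x,y mrad [4.  4.7] z0 0.0205 n 11692 world tilt along slide y (mrad, + = +y end down) 4.0
t 6.8 [0.4793 0.3728 0.1064] [-0.000e+00  7.662e-01  6.426e-01 -1.000e-04] gf 58.9 op 0.206 wf [ 0.5 -0.4 -6.6] tq [-0.04  0.56  0.02]
carr 0.65 x 0.0592 (len 0.049) y 0.0891 z -0.0053 [467. 127.  90. 124.]
plane slope x,y mrad [4.6 5.3] z0 0.0205 n 12088 world tilt along slide y (mrad, + = +y end down) 4.6
```

```bash
cat >> sim.py <<'E'
def sim2(rows,c0,v0=0,tail=3,mu=.03,b=.5,k=.46,cz=.017,u0=0,sm=120):
    t=np.arange(0,len(rows)*.1+tail,.001); x=np.interp(t,np.r_[0,.1*(1+np.arange(len(rows)))],np.r_[0,rows])
    vu=np.gradient(x,.001); kk=np.ones(sm)/sm; vu=np.convolve(np.r_[np.full(sm,u0),vu],kk)[sm:sm+len(vu)]
    c=c0; v=v0+u0; out=[]
    for w in vu:
        a=-b*(v-w)+k*(c-cz); f=mu*.001; r2=v+a*.001-w
        v=w if abs(r2)<f else v+a*.001-f*np.sign(r2)
        c+=(v-w)*.001; out.append(c)
    return np.array(out),v-vu[-1]
E
python3 - <<'E'
from sim import *
r=np.r_[0,trap(.12,8)]
for k,cz in((0,0),(.46,.017),(.3,0.01),(.6,.017)):
  for mu,b in ((.03,.5),(.02,.5),(.03,.3)):
    o,_=sim2(r,.0876,mu=mu,b=b,k=k,cz=cz,tail=4); print(k,cz,mu,b,o[[920,1020,2120,2220,2320,3500,4500]].round(4))
E
```

```text
0 0 0.03 0.5 [-0.0034  0.0022  0.0378  0.0386  0.039   0.0391  0.0391]
0 0 0.02 0.5 [-0.0062 -0.0012  0.0363  0.0378  0.0389  0.0412  0.0412]
0 0 0.03 0.3 [-0.0101 -0.006   0.0215  0.0219  0.022   0.022   0.022 ]
0.46 0.017 0.03 0.5 [0.003  0.0092 0.053  0.0549 0.0567 0.0657 0.0658]
0.46 0.017 0.02 0.5 [0.0007 0.0065 0.0517 0.0542 0.0566 0.0784 0.0959]
0.46 0.017 0.03 0.3 [-0.0034  0.0014  0.0351  0.0362  0.0372  0.0386  0.0386]
0.3 0.01 0.03 0.5 [0.0013 0.0074 0.05   0.0518 0.0532 0.0577 0.0577]
0.3 0.01 0.02 0.5 [-0.0014  0.0042  0.0483  0.0506  0.0527  0.0678  0.0728]
0.3 0.01 0.03 0.3 [-0.0052 -0.0005  0.0331  0.0342  0.0351  0.0363  0.0363]
0.6 0.017 0.03 0.5 [0.0055 0.012  0.0601 0.0628 0.0653 0.0893 0.1123]
0.6 0.017 0.02 0.5 [0.0032 0.0093 0.0587 0.0619 0.065  0.1016 0.1459]
0.6 0.017 0.03 0.3 [-0.0008  0.0044  0.0422  0.0439  0.0455  0.0536  0.0537]
```

Run:
```python
from sim import *
S=[(k,mu,b) for k in(.5,.65) for mu in(.027,.033) for b in(.45,.55)]
res=[]
for n in (5,6,7,8):
  for D in (.1,.12,.14,.16,.18):
    for tailD,tn in ((0,0),(.03,8),(.05,12)):
      if D+tailD>.19 or D/n*10*1.9>.55: continue
      s=np.arange(1,tn+1)/max(tn,1); r=trap(D,n)
      if tn:
          # bump then decaying velocity tail
          r=np.r_[r, D+tailD*(2*s-s*s)]
      F=[sim2(r,.0675,.03,mu=m,b=b,k=k,tail=3) for k,m,b in S]
      f=np.array([x[0][-1] for x in F]); mn=min(x[0].min() for x in F)
      res.append((abs(f-.0).max(),n,D,tailD,tn,f.min().round(3),f.max().round(3),mn.round(3)))
for r in sorted(res,key=lambda r:r[0])[:12]: print(r)
```

```text
(np.float64(0.010977578525880327), 5, 0.14, 0.03, 8, np.float64(-0.011), np.float64(0.011), np.float64(-0.039))
(np.float64(0.011645817332734598), 7, 0.18, 0, 0, np.float64(-0.011), np.float64(0.012), np.float64(-0.065))
(np.float64(0.012828815495866893), 8, 0.16, 0.03, 8, np.float64(-0.009), np.float64(0.013), np.float64(-0.042))
(np.float64(0.01374408855662546), 5, 0.12, 0.05, 12, np.float64(-0.007), np.float64(0.014), np.float64(-0.021))
(np.float64(0.014013865567831848), 7, 0.14, 0.05, 12, np.float64(-0.014), np.float64(0.008), np.float64(-0.03))
(np.float64(0.016813951133338167), 8, 0.14, 0.05, 12, np.float64(-0.004), np.float64(0.017), np.float64(-0.025))
(np.float64(0.017638316297821928), 6, 0.14, 0.03, 8, np.float64(-0.003), np.float64(0.018), np.float64(-0.034))
(np.float64(0.017727035634378153), 7, 0.16, 0.03, 8, np.float64(-0.018), np.float64(0.005), np.float64(-0.047))
(np.float64(0.018041215273097252), 8, 0.18, 0, 0, np.float64(-0.004), np.float64(0.018), np.float64(-0.059))
(np.float64(0.02045375371137343), 6, 0.12, 0.05, 12, np.float64(0.0), np.float64(0.02), np.float64(-0.017))
(np.float64(0.021143501855727588), 6, 0.14, 0.05, 12, np.float64(-0.021), np.float64(0.002), np.float64(-0.034))
(np.float64(0.023860391590230606), 7, 0.14, 0.03, 8, np.float64(0.004), np.float64(0.024), np.float64(-0.03))
```

play_rows:
  plan:
    - [0, [0.0081, -0.01, 0], 0]
    - [0, [0.0506, -0.03, 0], 0]
    - [0, [0.1288, -0.06, 0], 0]
    - [0, [0.2212, -0.09, 0], 0]
    - [0, [0.2994, -0.12, 0], 0]
    - [0, [0.3419, -0.15, 0], 0]
    - [0, [0.35, -0.18, 0], 0]
    - [0, [0.37, -0.21, 0], 0]
    - [0, [0.3882, -0.24, 0], 0]
    - [0, [0.4047, -0.27, 0], 0]

```text
time_s: 7.8
eef_pos: [0.4005, 0.5513, 0.1066]
eef_rot: [-0.0, 0.766, 0.642, 0.0]
wrist_force: [-0.8, 0.4, -5.7]
opening: 0.2
grasp_force: 59.4
```

play_rows:
  plan:
    - [0, [0.0147, -0.03, 0], 0]
    - [0, [0.0278, -0.05, 0], 0]
    - [0, [0.0391, -0.065, 0], 0]
    - [0, [0.0486, -0.075, 0], 0]
    - [0, [0.0564, -0.08, 0], 0]
    - [0, [0.0625, -0.08, 0], 0]
    - [0, [0.0668, -0.08, 0], 0]
    - [0, [0.0694, -0.08, 0], 0]
    - [0, [0.0703, -0.08, 0], 0]

```text
time_s: 8.7
eef_pos: [0.375, 0.5842, 0.1064]
eef_rot: [0.0, 0.766, 0.642, -0.0]
wrist_force: [-0.3, 0.7, -5.6]
opening: 0.201
grasp_force: 59.4
```

Run:
```python
from h import *
for _ in range(3):
    w,P,u,v=carr(); tilt(P)
```

```text
t 8.8 [0.3749 0.5842 0.1064] [ 0.000e+00  7.663e-01  6.425e-01 -1.000e-04] gf 59.4 op 0.202 wf [-0.3  1.1 -6.9] tq [0.02 0.57 0.03]
carr 0.69 x 0.0130 (len 0.049) y 0.0941 z -0.0054 [461. 226. 103. 115.]
plane slope x,y mrad [1.8 3.3] z0 0.0207 n 9684 world tilt along slide y (mrad, + = +y end down) 1.8
t 8.9 [0.3747 0.5842 0.1064] [ 0.000e+00  7.662e-01  6.426e-01 -1.000e-04] gf 59.4 op 0.197 wf [ 0.1 -0.9 -6.2] tq [0.11 0.6  0.  ]
carr 0.79 x 0.0179 (len 0.049) y 0.0936 z -0.0054 [461. 217. 102. 119.]
plane slope x,y mrad [2.  3.5] z0 0.0207 n 9574 world tilt along slide y (mrad, + = +y end down) 2.0
t 9.0 [0.3747 0.5842 0.1065] [ 0.000e+00  7.662e-01  6.426e-01 -1.000e-04] gf 59.4 op 0.199 wf [-0.4 -0.2 -6.1] tq [0.08 0.61 0.1 ]
carr 0.73 x 0.0224 (len 0.049) y 0.0931 z -0.0054 [462. 208.  99. 114.]
plane slope x,y mrad [2.2 3.6] z0 0.0207 n 9624 world tilt along slide y (mrad, + = +y end down) 2.2
```

Run:
```python
from sim import *
S=[(k,mu,b) for k in(.4,.6) for mu in(.027,.033) for b in(.45,.55)]
for name,r in {"none":np.zeros(1),**{f"tr{D} n{n}":trap(D,n) for n in (6,8) for D in (.1,.12,.14)},
   **{f"rot{a} n{n}+tr{D}":trap(.1*a,n)+np.r_[trap(D,6),np.full(n-6,D)] for a,n in((.6,8),(.7,10),(1.,14)) for D in (.04,.06,.08)}}.items():
  F=[sim2(r,.032,.04,mu=m,b=b,k=k,cz=.02,tail=4) for k,m,b in S]
  f=np.array([x[0][-1] for x in F]); print(name,f.min().round(3),f.max().round(3),"min",min(x[0].min() for x in F).round(3))
```

```text
none 0.053 0.104 min 0.032
tr0.1 n6 0.004 0.018 min -0.033
tr0.12 n6 -0.014 0.004 min -0.051
tr0.14 n6 -0.047 -0.01 min -0.068
tr0.1 n8 0.015 0.027 min -0.025
tr0.12 n8 -0.003 0.013 min -0.042
tr0.14 n8 -0.022 -0.002 min -0.059
rot0.6 n8+tr0.04 0.012 0.024 min -0.026
rot0.6 n8+tr0.06 -0.008 0.009 min -0.043
rot0.6 n8+tr0.08 -0.032 -0.006 min -0.061
rot0.7 n10+tr0.04 0.013 0.026 min -0.025
rot0.7 n10+tr0.06 -0.008 0.009 min -0.042
rot0.7 n10+tr0.08 -0.039 -0.007 min -0.059
rot1.0 n14+tr0.04 0.007 0.024 min -0.03
rot1.0 n14+tr0.06 -0.016 0.007 min -0.046
rot1.0 n14+tr0.08 -0.082 -0.01 min -0.082
```

play_rows:
  plan:
    - [0, [0.0048, -0.001, 0], -0.0031]
    - [0, [0.0283, -0.0058, 0], -0.0198]
    - [0, [0.0675, -0.0138, 0], -0.0526]
    - [0, [0.1067, -0.0217, 0], -0.0955]
    - [0, [0.1302, -0.0265, 0], -0.1384]
    - [0, [0.135, -0.0275, 0], -0.1712]
    - [0, [0.135, -0.0275, 0], -0.1879]
    - [0, [0.135, -0.0275, 0], -0.191]
    - [0, [0.135, -0.0275, 0], -0.191]
    - [0, [0.135, -0.0275, 0], -0.191]

```text
time_s: 10.0
eef_pos: [0.3732, 0.6393, 0.1064]
eef_rot: [0.0, 0.543, 0.84, -0.0]
wrist_force: [0.3, -0.0, -6.2]
opening: 0.2
grasp_force: 59.4
```

Run:
```python
from h import *
for _ in range(3):
    w,P,u,v=carr(); tilt(P)
```

```text
t 10.1 [0.3733 0.6393 0.1065] [ 0.      0.5424  0.8401 -0.    ] gf 59.4 op 0.201 wf [-0.5  0.  -6.3] tq [-0.15  0.56 -0.  ]
carr 0.62 x -0.0261 (len 0.048) y 0.0994 z -0.0052 [456. 302. 112. 107.]
plane slope x,y mrad [0.9 4. ] z0 0.0207 n 10845 world tilt along slide y (mrad, + = +y end down) 0.9
t 10.2 [0.3733 0.6393 0.1065] [ 0.      0.5422  0.8402 -0.    ] gf 59.4 op 0.201 wf [ 0.3 -0.4 -6.4] tq [-0.21  0.51 -0.01]
carr 0.56 x -0.0221 (len 0.049) y 0.0987 z -0.0053 [456. 293. 111. 109.]
plane slope x,y mrad [0.4 4.3] z0 0.0207 n 10452 world tilt along slide y (mrad, + = +y end down) 0.4
t 10.3 [0.3733 0.6394 0.1065] [0.     0.5422 0.8403 0.    ] gf 59.4 op 0.201 wf [ 0.2  0.5 -6.5] tq [-0.16  0.52 -0.01]
carr 0.74 x -0.0179 (len 0.048) y 0.0976 z -0.0053 [456. 287. 112. 107.]
plane slope x,y mrad [0.9 4.1] z0 0.0207 n 10259 world tilt along slide y (mrad, + = +y end down) 0.9
```

play_rows:
  plan:
    - [0, [0, 0, 0], 0]
    - [0, [0, 0, 0], 0]
    - [0, [0, 0, 0], 0]
    - [0, [0, 0, 0], 0]
    - [0, [0, 0, 0], 0]
    - [0, [0, 0, 0], 0]
    - [0, [0, 0, 0], 0]
    - [0, [0, 0, 0], 0]
    - [0, [0, 0, 0], 0]
    - [0, [0, 0, 0], 0]

```text
time_s: 11.3
eef_pos: [0.3732, 0.6394, 0.1065]
eef_rot: [0.0, 0.542, 0.84, -0.0]
wrist_force: [-0.1, -0.3, -6.1]
opening: 0.201
grasp_force: 59.4
```

Run:
```python
from h import *
for _ in range(2):
    w,P,u,v=carr(); tilt(P)
```

```text
t 11.4 [0.3732 0.6394 0.1065] [-0.      0.542   0.8404 -0.    ] gf 59.4 op 0.202 wf [ 0.6 -0.6 -7.3] tq [-0.21  0.48 -0.04]
carr 0.62 x 0.0013 (len 0.049) y 0.0956 z -0.0053 [460. 251. 105. 110.]
plane slope x,y mrad [1.  3.4] z0 0.0208 n 9799 world tilt along slide y (mrad, + = +y end down) 1.0
t 11.5 [0.3732 0.6394 0.1065] [0.     0.5421 0.8403 0.    ] gf 59.4 op 0.201 wf [-0.5  0.4 -6.7] tq [-0.21  0.51 -0.  ]
carr 0.63 x 0.0014 (len 0.049) y 0.0956 z -0.0053 [459. 252. 105. 111.]
plane slope x,y mrad [0.8 5. ] z0 0.0206 n 9732 world tilt along slide y (mrad, + = +y end down) 0.8
```

play_rows:
  plan:
    - [0, [0, 0, 0], 0]
    - [0, [0, 0, 0], 0]
    - [0, [0, 0, 0], 0]
    - [0, [0, 0, 0], 0]
    - [0, [0, 0, 0], 0]
    - [0, [0, 0, 0], 0]
    - [0, [0, 0, 0], 0]
    - [0, [0, 0, 0], 0]
    - [0, [0, 0, 0], 0]
    - [0, [0, 0, 0], 0]

```text
time_s: 12.5
eef_pos: [0.3732, 0.6394, 0.1065]
eef_rot: [-0.0, 0.542, 0.84, -0.0]
wrist_force: [0.5, -0.5, -6.2]
opening: 0.197
grasp_force: 59.4
```

play_rows:
  plan:
    - [0, [0, 0, 0], 0]
    - [0, [0, 0, 0], 0]
    - [0, [0, 0, 0], 0]
    - [0, [0, 0, 0], 0]
    - [0, [0, 0, 0], 0]
    - [0, [0, 0, 0], 0]
    - [0, [0, 0, 0], 0]
    - [0, [0, 0, 0], 0]
    - [0, [0, 0, 0], 0]
    - [0, [0, 0, 0], 0]

```text
time_s: 13.5
eef_pos: [0.3732, 0.6394, 0.1065]
eef_rot: [0.0, 0.542, 0.84, -0.0]
wrist_force: [0.6, 1.1, -6.1]
opening: 0.2
grasp_force: 59.4
```

Run:
```python
from h import *
for n in ["top","side"]:
    c=cam(n); P,u,v=cloud(c); save(c,n+"1.png")
    P=P[(P[:,0]>.45)&(P[:,0]<.85)&(P[:,1]>-.5)&(P[:,1]<-.05)]
    d=P[(P[:,2]>.024)&(P[:,2]<.034)&(P[:,0]<.61)]
    # long direction from front edge: fit per-bin min x
    b=np.arange(-.41,-.12,.01); fx=np.array([np.percentile(d[abs(d[:,1]-y)<.005][:,0],1) for y in b]); s,i=np.polyfit(b,fx,1)
    psi=-np.arctan(s); print(n,"yaw",psi.round(4),"deck z",np.median(d[:,2]).round(4))
    ex=np.r_[np.cos(psi),np.sin(psi)]; ey=np.r_[-np.sin(psi),np.cos(psi)]
    X=d[:,:2]@ex; Y=d[:,:2]@ey; print(" front X",np.percentile(X,[.3,1]).round(4),"Y ends",np.percentile(Y,[.1,.5,99.5,99.9]).round(4))
    h=P[(P[:,2]>.036)&(P[:,2]<.046)]; hx=h[:,:2]@ex; hy=h[:,:2]@ey; x0=np.percentile(X,.5); yc=(np.percentile(Y,.3)+np.percentile(Y,99.7))/2
    L=h[(hy>yc+.145)&(hx<x0+.1)]; Rr=h[(hy<yc-.145)&(hx<x0+.1)]; B=h[(abs(hy-yc)<.14)&(hx<x0+.1)]
    for q,a in((L,ey),(Rr,ey),(B,ex)): print("  stop",len(q),np.percentile(q[:,:2]@a,[2,98]).round(4) if len(q) else '')
    for ends in ([yc],[ (np.percentile(L[:,:2]@ey,2)+np.percentile(Rr[:,:2]@ey,98))/2]): 
        o=(x0+.045)*ex+ends[0]*ey; print("  seat",o.round(4))
w,P,u,v=carr(); tilt(P)
```

```text
top yaw 0.0455 deck z 0.0285
 front X [0.478  0.4787] Y ends [-0.47   -0.4665 -0.1207 -0.1193]
  stop 116 [-0.1338 -0.1242]
  stop 129 [-0.465 -0.455]
  stop 138 [0.5647 0.5722]
  seat [ 0.536  -0.2703]
  seat [ 0.536  -0.2703]
side yaw 0.0449 deck z 0.0306
 front X [0.476  0.4765] Y ends [-0.4709 -0.4705 -0.1284 -0.1217]
  stop 188 [-0.1348 -0.1245]
  stop 347 [-0.4658 -0.4563]
  stop 295 [0.5625 0.5712]
  seat [ 0.534  -0.2742]
  seat [ 0.5339 -0.2719]
t 13.7 [0.3732 0.6394 0.1064] [ 0.      0.542   0.8404 -0.    ] gf 59.4 op 0.205 wf [ 0.9  0.2 -5.9] tq [-0.23  0.55  0.02]
carr 0.74 x 0.0014 (len 0.049) y 0.0957 z -0.0053 [459. 250. 106. 112.]
plane slope x,y mrad [1.1 4.5] z0 0.0207 n 9768 world tilt along slide y (mrad, + = +y end down) 1.1
```

```bash
cat > gen.py <<'E'
import numpy as np, json, sys
ex=lambda p:np.r_[np.cos(p),np.sin(p)]; ey=lambda p:np.r_[-np.sin(p),np.cos(p)]
GO=(-.0066,.1)   # slide origin in tool (x->slide y, y->slide x)
def O(tcp,p): return np.array(tcp)+GO[0]*ey(p)+GO[1]*ex(p)
def prof(L,a,d):  # trapezoid-free: accel a, decel d, slightly smoothed; positions every .1 s
    V=np.sqrt(2*L/(1/a+1/d)); t1=V/a; T=t1+V/d; t=np.arange(0,T+1.2,.01); v=np.interp(t,[0,t1,T],[0,V,0]); v[t>T]=0
    v=np.convolve(v,np.ones(60)/60)[:len(t)]; s=np.cumsum(v)*.01; s*=L/s[-1]; n=int(np.ceil((T+.6)/.1)); return s[np.minimum(np.arange(1,n+1)*10,len(s)-1)]
def leg(tcp,p0,O1,p1,a,d,z0=0,z1=0):
    O0=O(tcp,p0); D=np.array(O1)-O0; L=np.linalg.norm(D); s=prof(L,a,d)/L
    bt=np.array(tcp,float); bp=p0; i=0
    while i<len(s):
        rows=[]
        for f in s[i:i+10]:
            p=p0+(p1-p0)*f; t=O0+D*f-GO[0]*ey(p)-GO[1]*ex(p); dt=t-bt
            rows.append([0,[round(float(dt@ey(bp))/.4,4),round(float(dt@ex(bp))/.4,4),0],round(-(p-bp)/np.pi,4)])
        print(json.dumps(rows)); r=rows[-1]
        bt=bt+.4*(r[1][0]*ey(bp)+r[1][1]*ex(bp)); bp=bp-r[2]*np.pi; i+=10
    print("end tcp",bt.round(4),"yaw",round(bp,4),"rows",len(s))
E
python3 - <<'E'
from gen import *
p0=2*np.arctan2(.8403,.5421)-np.pi/2; tcp=[.3732,.6394]; o0=O(tcp,p0); o1=np.r_[.535,-.271]; print(o0,p0)
leg(tcp,p0,o0+(o1-o0)*.5,(p0+.045)/2,.024,.018)
E
```

```text
[0.46702826 0.67461104] 0.42491283300908256
[[0, [-0.0, -0.0, 0], 0.0], [0, [-0.0001, -0.0001, 0], 0.0], [0, [-0.0004, -0.0002, 0], 0.0], [0, [-0.001, -0.0004, 0], 0.0001], [0, [-0.002, -0.0008, 0], 0.0001], [0, [-0.0034, -0.0013, 0], 0.0002], [0, [-0.0053, -0.002, 0], 0.0003], [0, [-0.0078, -0.003, 0], 0.0004], [0, [-0.0108, -0.0041, 0], 0.0006], [0, [-0.0144, -0.0055, 0], 0.0008]]
[[0, [-0.0041, -0.0016, 0], 0.0003], [0, [-0.0087, -0.0033, 0], 0.0005], [0, [-0.0139, -0.0053, 0], 0.0008], [0, [-0.0196, -0.0074, 0], 0.0011], [0, [-0.0259, -0.0098, 0], 0.0015], [0, [-0.0327, -0.0124, 0], 0.0019], [0, [-0.04, -0.0152, 0], 0.0023], [0, [-0.0479, -0.0181, 0], 0.0027], [0, [-0.0563, -0.0213, 0], 0.0032], [0, [-0.0653, -0.0247, 0], 0.0037]]
[[0, [-0.0095, -0.0035, 0], 0.0006], [0, [-0.0196, -0.0072, 0], 0.0011], [0, [-0.0302, -0.0111, 0], 0.0017], [0, [-0.0414, -0.0151, 0], 0.0024], [0, [-0.0531, -0.0194, 0], 0.003], [0, [-0.0653, -0.0239, 0], 0.0037], [0, [-0.0781, -0.0285, 0], 0.0044], [0, [-0.0914, -0.0334, 0], 0.0052], [0, [-0.1053, -0.0385, 0], 0.006], [0, [-0.1197, -0.0437, 0], 0.006
[... 1948 characters left out ...]
0348, -0.0064, 0], 0.0019], [0, [-0.0405, -0.0074, 0], 0.0022], [0, [-0.0458, -0.0084, 0], 0.0025], [0, [-0.0506, -0.0093, 0], 0.0028], [0, [-0.0551, -0.0101, 0], 0.003], [0, [-0.0591, -0.0108, 0], 0.0032]]
[[0, [-0.0035, -0.0006, 0], 0.0002], [0, [-0.0067, -0.0012, 0], 0.0004], [0, [-0.0094, -0.0016, 0], 0.0005], [0, [-0.0117, -0.002, 0], 0.0007], [0, [-0.0136, -0.0024, 0], 0.0008], [0, [-0.015, -0.0026, 0], 0.0008], [0, [-0.0161, -0.0028, 0], 0.0009], [0, [-0.0168, -0.0029, 0], 0.0009], [0, [-0.0172, -0.003, 0], 0.0009], [0, [-0.0174, -0.003, 0], 0.001]]
[[0, [-0.0001, -0.0, 0], -0.0], [0, [-0.0001, -0.0, 0], -0.0], [0, [-0.0001, -0.0, 0], -0.0]]
end tcp [0.4022 0.1849] yaw 0.2348 rows 103
```

play_rows:
  plan:
    - [0, [0, 0, 0], 0]
    - [0, [-0.0001, -0.0001, 0], 0]
    - [0, [-0.0004, -0.0002, 0], 0]
    - [0, [-0.001, -0.0004, 0], 0.0001]
    - [0, [-0.002, -0.0008, 0], 0.0001]
    - [0, [-0.0034, -0.0013, 0], 0.0002]
    - [0, [-0.0053, -0.002, 0], 0.0003]
    - [0, [-0.0078, -0.003, 0], 0.0004]
    - [0, [-0.0108, -0.0041, 0], 0.0006]
    - [0, [-0.0144, -0.0055, 0], 0.0008]

```text
time_s: 14.7
eef_pos: [0.3736, 0.6332, 0.1065]
eef_rot: [0.0, 0.543, 0.84, 0.0]
wrist_force: [0.4, -0.1, -7.1]
opening: 0.195
grasp_force: 59.4
```

play_rows:
  plan:
    - [0, [-0.0041, -0.0016, 0], 0.0003]
    - [0, [-0.0087, -0.0033, 0], 0.0005]
    - [0, [-0.0139, -0.0053, 0], 0.0008]
    - [0, [-0.0196, -0.0074, 0], 0.0011]
    - [0, [-0.0259, -0.0098, 0], 0.0015]
    - [0, [-0.0327, -0.0124, 0], 0.0019]
    - [0, [-0.04, -0.0152, 0], 0.0023]
    - [0, [-0.0479, -0.0181, 0], 0.0027]
    - [0, [-0.0563, -0.0213, 0], 0.0032]
    - [0, [-0.0653, -0.0247, 0], 0.0037]

```text
time_s: 15.7
eef_pos: [0.3753, 0.6051, 0.1065]
eef_rot: [0.0, 0.548, 0.836, -0.0]
wrist_force: [0.0, -0.1, -7.1]
opening: 0.196
grasp_force: 59.4
```

play_rows:
  plan:
    - [0, [-0.0095, -0.0035, 0], 0.0006]
    - [0, [-0.0196, -0.0072, 0], 0.0011]
    - [0, [-0.0302, -0.0111, 0], 0.0017]
    - [0, [-0.0414, -0.0151, 0], 0.0024]
    - [0, [-0.0531, -0.0194, 0], 0.003]
    - [0, [-0.0653, -0.0239, 0], 0.0037]
    - [0, [-0.0781, -0.0285, 0], 0.0044]
    - [0, [-0.0914, -0.0334, 0], 0.0052]
    - [0, [-0.1053, -0.0385, 0], 0.006]
    - [0, [-0.1197, -0.0437, 0], 0.0068]

```text
time_s: 16.7
eef_pos: [0.3784, 0.554, 0.1065]
eef_rot: [0.0, 0.557, 0.831, -0.0]
wrist_force: [0.4, 0.7, -6.6]
opening: 0.204
grasp_force: 59.4
```

play_rows:
  plan:
    - [0, [-0.0151, -0.0051, 0], 0.0008]
    - [0, [-0.0307, -0.0105, 0], 0.0017]
    - [0, [-0.0469, -0.016, 0], 0.0026]
    - [0, [-0.0636, -0.0216, 0], 0.0036]
    - [0, [-0.0808, -0.0275, 0], 0.0045]
    - [0, [-0.0986, -0.0335, 0], 0.0055]
    - [0, [-0.117, -0.0398, 0], 0.0065]
    - [0, [-0.1358, -0.0462, 0], 0.0076]
    - [0, [-0.1553, -0.0528, 0], 0.0087]
    - [0, [-0.1753, -0.0595, 0], 0.0098]

```text
time_s: 17.7
eef_pos: [0.3831, 0.4799, 0.1065]
eef_rot: [0.0, 0.57, 0.822, 0.0]
wrist_force: [-0.3, -0.3, -4.8]
opening: 0.2
grasp_force: 59.3
```

play_rows:
  plan:
    - [0, [-0.0207, -0.0064, 0], 0.0012]
    - [0, [-0.042, -0.0128, 0], 0.0023]
    - [0, [-0.0636, -0.0194, 0], 0.0035]
    - [0, [-0.0855, -0.0261, 0], 0.0048]
    - [0, [-0.1075, -0.0328, 0], 0.006]
    - [0, [-0.1294, -0.0395, 0], 0.0072]
    - [0, [-0.151, -0.046, 0], 0.0084]
    - [0, [-0.1723, -0.0525, 0], 0.0096]
    - [0, [-0.1931, -0.0588, 0], 0.0107]
    - [0, [-0.2136, -0.065, 0], 0.0119]

```text
time_s: 18.7
eef_pos: [0.3887, 0.3908, 0.1065]
eef_rot: [0.0, 0.585, 0.811, 0.0]
wrist_force: [0.3, 0.4, -5.6]
opening: 0.196
grasp_force: 59.3
```

play_rows:
  plan:
    - [0, [-0.0202, -0.0053, 0], 0.0011]
    - [0, [-0.04, -0.0105, 0], 0.0022]
    - [0, [-0.0594, -0.0156, 0], 0.0032]
    - [0, [-0.0784, -0.0206, 0], 0.0043]
    - [0, [-0.097, -0.0255, 0], 0.0053]
    - [0, [-0.1151, -0.0302, 0], 0.0063]
    - [0, [-0.1329, -0.0349, 0], 0.0073]
    - [0, [-0.1502, -0.0394, 0], 0.0082]
    - [0, [-0.1671, -0.0438, 0], 0.0091]
    - [0, [-0.1835, -0.0482, 0], 0.0101]

```text
time_s: 19.7
eef_pos: [0.3936, 0.3152, 0.1065]
eef_rot: [0.0, 0.598, 0.802, 0.0]
wrist_force: [0.6, -0.6, -6.7]
opening: 0.199
grasp_force: 59.3
```

play_rows:
  plan:
    - [0, [-0.0162, -0.0036, 0], 0.0008]
    - [0, [-0.032, -0.0072, 0], 0.0017]
    - [0, [-0.0473, -0.0107, 0], 0.0025]
    - [0, [-0.0622, -0.0141, 0], 0.0033]
    - [0, [-0.0767, -0.0174, 0], 0.0041]
    - [0, [-0.0908, -0.0206, 0], 0.0049]
    - [0, [-0.1045, -0.0237, 0], 0.0056]
    - [0, [-0.1177, -0.0267, 0], 0.0064]
    - [0, [-0.1305, -0.0296, 0], 0.0071]
    - [0, [-0.1429, -0.0324, 0], 0.0077]

```text
time_s: 20.7
eef_pos: [0.3975, 0.2568, 0.1065]
eef_rot: [0.0, 0.607, 0.794, 0.0]
wrist_force: [-1.0, -0.1, -6.6]
opening: 0.203
grasp_force: 59.3
```

play_rows:
  plan:
    - [0, [-0.012, -0.0025, 0], 0.0007]
    - [0, [-0.0236, -0.0048, 0], 0.0013]
    - [0, [-0.0348, -0.0071, 0], 0.0019]
    - [0, [-0.0456, -0.0092, 0], 0.0025]
    - [0, [-0.0559, -0.0113, 0], 0.0031]
    - [0, [-0.0658, -0.0133, 0], 0.0036]
    - [0, [-0.0753, -0.0152, 0], 0.0041]
    - [0, [-0.0844, -0.017, 0], 0.0046]
    - [0, [-0.093, -0.0188, 0], 0.0051]
    - [0, [-0.1013, -0.0204, 0], 0.0055]

```text
time_s: 21.7
eef_pos: [0.4002, 0.2157, 0.1065]
eef_rot: [-0.0, 0.614, 0.789, -0.0]
wrist_force: [0.6, 0.3, -6.1]
opening: 0.201
grasp_force: 59.3
```

play_rows:
  plan:
    - [0, [-0.0078, -0.0014, 0], 0.0004]
    - [0, [-0.0152, -0.0028, 0], 0.0008]
    - [0, [-0.0222, -0.0041, 0], 0.0012]
    - [0, [-0.0287, -0.0053, 0], 0.0016]
    - [0, [-0.0348, -0.0064, 0], 0.0019]
    - [0, [-0.0405, -0.0074, 0], 0.0022]
    - [0, [-0.0458, -0.0084, 0], 0.0025]
    - [0, [-0.0506, -0.0093, 0], 0.0028]
    - [0, [-0.0551, -0.0101, 0], 0.003]
    - [0, [-0.0591, -0.0108, 0], 0.0032]

```text
time_s: 22.7
eef_pos: [0.4019, 0.1919, 0.1065]
eef_rot: [0.0, 0.618, 0.786, 0.0]
wrist_force: [0.2, 0.2, -6.8]
opening: 0.201
grasp_force: 59.3
```

play_rows:
  plan:
    - [0, [-0.0035, -0.0006, 0], 0.0002]
    - [0, [-0.0067, -0.0012, 0], 0.0004]
    - [0, [-0.0094, -0.0016, 0], 0.0005]
    - [0, [-0.0117, -0.002, 0], 0.0007]
    - [0, [-0.0136, -0.0024, 0], 0.0008]
    - [0, [-0.015, -0.0026, 0], 0.0008]
    - [0, [-0.0161, -0.0028, 0], 0.0009]
    - [0, [-0.0168, -0.0029, 0], 0.0009]
    - [0, [-0.0172, -0.003, 0], 0.0009]
    - [0, [-0.0174, -0.003, 0], 0.001]

```text
time_s: 23.7
eef_pos: [0.4023, 0.185, 0.1065]
eef_rot: [0.0, 0.619, 0.785, -0.0]
wrist_force: [-0.8, 0.3, -6.3]
opening: 0.2
grasp_force: 59.3
```

Run:
```python
from h import *
for _ in range(2):
    w,P,u,v=carr(); tilt(P)
```

```text
t 23.8 [0.4023 0.185  0.1065] [0.     0.6193 0.7851 0.    ] gf 59.3 op 0.201 wf [ 0.6 -0.6 -6. ] tq [-0.07  0.55  0.02]
carr 0.69 x 0.0061 (len 0.049) y 0.0950 z -0.0054 [460. 243. 105. 110.]
plane slope x,y mrad [1.1 4.7] z0 0.0205 n 9627 world tilt along slide y (mrad, + = +y end down) 1.1
t 23.9 [0.4023 0.185  0.1065] [ 0.      0.6193  0.7851 -0.    ] gf 59.3 op 0.202 wf [ 0.3 -0.3 -6.5] tq [-0.14  0.58 -0.01]
carr 0.71 x 0.0139 (len 0.223) y 0.0734 z 0.1002 [391. 164. 234. 327.]
plane slope x,y mrad [1.3 4.2] z0 0.0206 n 9650 world tilt along slide y (mrad, + = +y end down) 1.3
```

Run:
```python
from gen import *
p0=2*np.arctan2(.7851,.6193)-np.pi/2; o1=np.r_[.535,-.271]-.003*ey(.045)
leg([.4023,.185],p0,o1,.045,.024,.019)
```

```text
[[0, [-0.0, -0.0, 0], 0.0], [0, [-0.0001, -0.0, 0], 0.0], [0, [-0.0005, -0.0001, 0], 0.0], [0, [-0.0011, -0.0002, 0], 0.0001], [0, [-0.0021, -0.0004, 0], 0.0001], [0, [-0.0036, -0.0006, 0], 0.0002], [0, [-0.0056, -0.001, 0], 0.0003], [0, [-0.0082, -0.0014, 0], 0.0004], [0, [-0.0114, -0.0019, 0], 0.0006], [0, [-0.0152, -0.0026, 0], 0.0008]]
[[0, [-0.0043, -0.0007, 0], 0.0002], [0, [-0.0092, -0.0015, 0], 0.0005], [0, [-0.0146, -0.0024, 0], 0.0008], [0, [-0.0207, -0.0034, 0], 0.0011], [0, [-0.0273, -0.0045, 0], 0.0015], [0, [-0.0344, -0.0057, 0], 0.0019], [0, [-0.0421, -0.007, 0], 0.0023], [0, [-0.0504, -0.0084, 0], 0.0027], [0, [-0.0593, -0.0098, 0], 0.0032], [0, [-0.0687, -0.0114, 0], 0.0037]]
[[0, [-0.0101, -0.0015, 0], 0.0005], [0, [-0.0207, -0.0032, 0], 0.0011], [0, [-0.0318, -0.0049, 0], 0.0017], [0, [-0.0435, -0.0067, 0], 0.0023], [0, [-0.0558, -0.0086, 0], 0.003], [0, [-0.0687, -0.0106, 0], 0.0037], [0, [-0.0822, -0.0126, 0], 0.0044], [0, [-0.0962, -0.0148, 0], 0.0051], [0, [-0.1107, -0.017, 0], 0.0059], [0, [-0.1259, -0.0193, 0], 0.0067]]
[[0, [-0.0157, -0.0021, 0], 0.0009], [0
[... 1792 characters left out ...]
], [0, [-0.0222, 0.0004, 0], 0.0011], [0, [-0.0287, 0.0005, 0], 0.0015], [0, [-0.0348, 0.0006, 0], 0.0018], [0, [-0.0404, 0.0007, 0], 0.0021], [0, [-0.0455, 0.0008, 0], 0.0024], [0, [-0.0502, 0.0009, 0], 0.0026], [0, [-0.0544, 0.001, 0], 0.0028], [0, [-0.0582, 0.001, 0], 0.003]]
[[0, [-0.0033, 0.0001, 0], 0.0002], [0, [-0.0061, 0.0002, 0], 0.0004], [0, [-0.0085, 0.0003, 0], 0.0005], [0, [-0.0105, 0.0003, 0], 0.0006], [0, [-0.012, 0.0004, 0], 0.0007], [0, [-0.013, 0.0004, 0], 0.0007], [0, [-0.0137, 0.0004, 0], 0.0008], [0, [-0.0141, 0.0004, 0], 0.0008], [0, [-0.0143, 0.0004, 0], 0.0008], [0, [-0.0144, 0.0004, 0], 0.0008]]
[[0, [0.0, 0.0, 0], -0.0]]
end tcp [ 0.4349 -0.2719] yaw 0.045 rows 101
```

play_rows:
  plan:
    - [0, [0, 0, 0], 0]
    - [0, [-0.0001, 0, 0], 0]
    - [0, [-0.0005, -0.0001, 0], 0]
    - [0, [-0.0011, -0.0002, 0], 0.0001]
    - [0, [-0.0021, -0.0004, 0], 0.0001]
    - [0, [-0.0036, -0.0006, 0], 0.0002]
    - [0, [-0.0056, -0.001, 0], 0.0003]
    - [0, [-0.0082, -0.0014, 0], 0.0004]
    - [0, [-0.0114, -0.0019, 0], 0.0006]
    - [0, [-0.0152, -0.0026, 0], 0.0008]

```text
time_s: 24.9
eef_pos: [0.4027, 0.1787, 0.1065]
eef_rot: [-0.0, 0.62, 0.784, 0.0]
wrist_force: [-0.7, -0.1, -6.7]
opening: 0.199
grasp_force: 59.3
```

play_rows:
  plan:
    - [0, [-0.0043, -0.0007, 0], 0.0002]
    - [0, [-0.0092, -0.0015, 0], 0.0005]
    - [0, [-0.0146, -0.0024, 0], 0.0008]
    - [0, [-0.0207, -0.0034, 0], 0.0011]
    - [0, [-0.0273, -0.0045, 0], 0.0015]
    - [0, [-0.0344, -0.0057, 0], 0.0019]
    - [0, [-0.0421, -0.007, 0], 0.0023]
    - [0, [-0.0504, -0.0084, 0], 0.0027]
    - [0, [-0.0593, -0.0098, 0], 0.0032]
    - [0, [-0.0687, -0.0114, 0], 0.0037]

```text
time_s: 25.9
eef_pos: [0.4047, 0.1507, 0.1065]
eef_rot: [0.0, 0.625, 0.781, 0.0]
wrist_force: [-0.3, -0.0, -5.3]
opening: 0.197
grasp_force: 59.3
```

play_rows:
  plan:
    - [0, [-0.0101, -0.0015, 0], 0.0005]
    - [0, [-0.0207, -0.0032, 0], 0.0011]
    - [0, [-0.0318, -0.0049, 0], 0.0017]
    - [0, [-0.0435, -0.0067, 0], 0.0023]
    - [0, [-0.0558, -0.0086, 0], 0.003]
    - [0, [-0.0687, -0.0106, 0], 0.0037]
    - [0, [-0.0822, -0.0126, 0], 0.0044]
    - [0, [-0.0962, -0.0148, 0], 0.0051]
    - [0, [-0.1107, -0.017, 0], 0.0059]
    - [0, [-0.1259, -0.0193, 0], 0.0067]

```text
time_s: 26.9
eef_pos: [0.4081, 0.0997, 0.1065]
eef_rot: [0.0, 0.633, 0.774, -0.0]
wrist_force: [0.4, -0.1, -7.0]
opening: 0.199
grasp_force: 59.3
```

play_rows:
  plan:
    - [0, [-0.0157, -0.0021, 0], 0.0009]
    - [0, [-0.0321, -0.0043, 0], 0.0017]
    - [0, [-0.049, -0.0065, 0], 0.0026]
    - [0, [-0.0665, -0.0088, 0], 0.0036]
    - [0, [-0.0845, -0.0112, 0], 0.0045]
    - [0, [-0.1031, -0.0136, 0], 0.0055]
    - [0, [-0.1223, -0.0161, 0], 0.0065]
    - [0, [-0.1421, -0.0187, 0], 0.0076]
    - [0, [-0.1624, -0.0214, 0], 0.0087]
    - [0, [-0.1833, -0.0241, 0], 0.0098]

```text
time_s: 27.9
eef_pos: [0.4133, 0.0257, 0.1065]
eef_rot: [0.0, 0.645, 0.764, -0.0]
wrist_force: [0.1, -0.4, -7.1]
opening: 0.197
grasp_force: 59.3
```

play_rows:
  plan:
    - [0, [-0.0216, -0.0021, 0], 0.0011]
    - [0, [-0.0437, -0.0043, 0], 0.0023]
    - [0, [-0.0664, -0.0066, 0], 0.0035]
    - [0, [-0.0894, -0.0088, 0], 0.0047]
    - [0, [-0.1126, -0.0111, 0], 0.006]
    - [0, [-0.1359, -0.0134, 0], 0.0072]
    - [0, [-0.159, -0.0157, 0], 0.0084]
    - [0, [-0.1818, -0.0179, 0], 0.0096]
    - [0, [-0.2041, -0.0201, 0], 0.0108]
    - [0, [-0.226, -0.0222, 0], 0.012]

```text
time_s: 28.9
eef_pos: [0.4197, -0.0649, 0.1065]
eef_rot: [0.0, 0.659, 0.752, 0.0]
wrist_force: [-0.6, 0.0, -7.1]
opening: 0.199
grasp_force: 59.3
```

play_rows:
  plan:
    - [0, [-0.0215, -0.0013, 0], 0.0011]
    - [0, [-0.0426, -0.0026, 0], 0.0022]
    - [0, [-0.0632, -0.0038, 0], 0.0033]
    - [0, [-0.0833, -0.005, 0], 0.0044]
    - [0, [-0.103, -0.0062, 0], 0.0054]
    - [0, [-0.1223, -0.0073, 0], 0.0065]
    - [0, [-0.1411, -0.0084, 0], 0.0074]
    - [0, [-0.1594, -0.0095, 0], 0.0084]
    - [0, [-0.1773, -0.0105, 0], 0.0094]
    - [0, [-0.1947, -0.0115, 0], 0.0103]

```text
time_s: 29.9
eef_pos: [0.4253, -0.1425, 0.1065]
eef_rot: [0.0, 0.671, 0.741, -0.0]
wrist_force: [0.4, 0.9, -6.6]
opening: 0.201
grasp_force: 59.3
```

play_rows:
  plan:
    - [0, [-0.017, -0.0005, 0], 0.0009]
    - [0, [-0.0335, -0.0009, 0], 0.0018]
    - [0, [-0.0496, -0.0013, 0], 0.0026]
    - [0, [-0.0652, -0.0017, 0], 0.0034]
    - [0, [-0.0803, -0.0021, 0], 0.0042]
    - [0, [-0.0951, -0.0025, 0], 0.005]
    - [0, [-0.1093, -0.0028, 0], 0.0058]
    - [0, [-0.1231, -0.0032, 0], 0.0065]
    - [0, [-0.1364, -0.0035, 0], 0.0072]
    - [0, [-0.1493, -0.0038, 0], 0.0079]

```text
time_s: 30.9
eef_pos: [0.4297, -0.202, 0.1065]
eef_rot: [0.0, 0.68, 0.733, -0.0]
wrist_force: [0.9, -0.5, -6.5]
opening: 0.198
grasp_force: 59.3
```

play_rows:
  plan:
    - [0, [-0.0124, 0, 0], 0.0006]
    - [0, [-0.0244, 0, 0], 0.0013]
    - [0, [-0.0359, 0, 0], 0.0019]
    - [0, [-0.047, 0, 0], 0.0025]
    - [0, [-0.0576, 0, 0], 0.003]
    - [0, [-0.0678, 0, 0], 0.0036]
    - [0, [-0.0775, 0, 0], 0.0041]
    - [0, [-0.0867, 0, 0], 0.0046]
    - [0, [-0.0955, 0, 0], 0.005]
    - [0, [-0.1038, 0, 0], 0.0055]

```text
time_s: 31.9
eef_pos: [0.4328, -0.2432, 0.1065]
eef_rot: [-0.0, 0.687, 0.727, -0.0]
wrist_force: [-0.5, 0.7, -6.1]
opening: 0.2
grasp_force: 59.3
```

play_rows:
  plan:
    - [0, [-0.0079, 0.0001, 0], 0.0004]
    - [0, [-0.0153, 0.0003, 0], 0.0008]
    - [0, [-0.0222, 0.0004, 0], 0.0011]
    - [0, [-0.0287, 0.0005, 0], 0.0015]
    - [0, [-0.0348, 0.0006, 0], 0.0018]
    - [0, [-0.0404, 0.0007, 0], 0.0021]
    - [0, [-0.0455, 0.0008, 0], 0.0024]
    - [0, [-0.0502, 0.0009, 0], 0.0026]
    - [0, [-0.0544, 0.001, 0], 0.0028]
    - [0, [-0.0582, 0.001, 0], 0.003]

```text
time_s: 32.9
eef_pos: [0.4345, -0.2663, 0.1065]
eef_rot: [-0.0, 0.69, 0.724, 0.0]
wrist_force: [0.7, -0.3, -5.9]
opening: 0.2
grasp_force: 59.3
```

play_rows:
  plan:
    - [0, [-0.0033, 0.0001, 0], 0.0002]
    - [0, [-0.0061, 0.0002, 0], 0.0004]
    - [0, [-0.0085, 0.0003, 0], 0.0005]
    - [0, [-0.0105, 0.0003, 0], 0.0006]
    - [0, [-0.012, 0.0004, 0], 0.0007]
    - [0, [-0.013, 0.0004, 0], 0.0007]
    - [0, [-0.0137, 0.0004, 0], 0.0008]
    - [0, [-0.0141, 0.0004, 0], 0.0008]
    - [0, [-0.0143, 0.0004, 0], 0.0008]
    - [0, [-0.0144, 0.0004, 0], 0.0008]

```text
time_s: 33.9
eef_pos: [0.4349, -0.2719, 0.1065]
eef_rot: [-0.0, 0.691, 0.723, -0.0]
wrist_force: [-0.1, 0.3, -6.3]
opening: 0.202
grasp_force: 59.3
```

Run:
```python
from h import *
w,P,u,v=carr(); tilt(P); save(w,"w2.png")
for n in ["top","side"]:
    c=cam(n); save(c,n+"2.png"); P,u,v=cloud(c); I=c["image"][v,u].astype(int).mean(1)
    m=(P[:,0]>.4)&(P[:,0]<.6)&(P[:,1]>-.5)&(P[:,1]<-.05)
    k=P[m&(P[:,2]>.107)&(P[:,2]<.119)&(P[:,0]>.505)]; print(n,"carr",len(k),rect(trim(k)) if len(k)>9 else'')
    k=P[m&(P[:,2]>.081)&(P[:,2]<.1)&(P[:,0]>.495)]; print(n,"plate",len(k),rect(trim(k)),np.percentile(k[:,2],[5,50]).round(3))
```

```text
t 34.0 [ 0.4349 -0.2719  0.1065] [-0.      0.691   0.7228  0.    ] gf 59.3 op 0.2 wf [-0.  -0.4 -6.7] tq [-0.1   0.54  0.03]
carr 0.78 x 0.0333 (len 0.048) y 0.0919 z -0.0054 [464. 185.  95. 115.]
plane slope x,y mrad [2.7 5.3] z0 0.0205 n 9556 world tilt along slide y (mrad, + = +y end down) 2.7
top carr 418 (array([ 0.534 , -0.2349]), array([39.9, 50. ]), 0.0579)
top plate 3207 (array([ 0.5307, -0.2751]), array([ 69.4, 306.6]), 0.039) [0.082 0.085]
side carr 391 (array([ 0.5322, -0.2412]), array([40. , 40.4]), -1.5657)
side plate 4041 (array([ 0.5312, -0.3258]), array([ 71.8, 205.7]), 0.0535) [0.084 0.087]
```

View pics/top2.png

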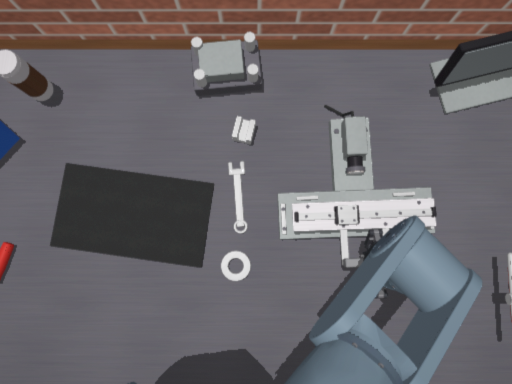

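Run:
```python
from h import *
for _ in range(2): w,P,u,v=carr(); tilt(P)
from sim import *
S=[(k,mu,b) for k in(.3,.6) for mu in(.027,.033) for b in(.45,.55)]
for v0 in (0,.01):
 for n in (5,6):
  for D in (.06,.07,.08,.09,.1,.11):
   F=[sim2(trap(D,n),.040,v0,mu=m,b=b,k=k,cz=.02,tail=4) for k,m,b in S]
   f=np.array([x[0][-1] for x in F]); print(v0,n,D,f.min().round(3),f.max().round(3),"min",min(x[0].min() for x in F).round(3))
```

```text
t 34.2 [ 0.4349 -0.2719  0.1065] [-0.      0.6911  0.7228  0.    ] gf 59.3 op 0.197 wf [-0.4 -0.7 -6.6] tq [-0.08  0.6  -0.04]
carr 0.55 x 0.0332 (len 0.049) y 0.0920 z -0.0054 [464. 188.  97. 114.]
plane slope x,y mrad [2.8 5. ] z0 0.0205 n 9591 world tilt along slide y (mrad, + = +y end down) 2.8
t 34.3 [ 0.4349 -0.2719  0.1065] [-0.      0.691   0.7228 -0.    ] gf 59.3 op 0.202 wf [ 1.1  1.3 -6.1] tq [-0.06  0.52 -0.05]
carr 0.79 x 0.0332 (len 0.049) y 0.0920 z -0.0054 [464. 186.  96. 120.]
plane slope x,y mrad [3.2 4. ] z0 0.0206 n 9614 world tilt along slide y (mrad, + = +y end down) 3.2
0 5 0.06 0.002 0.008 min -0.009
0 5 0.07 -0.007 0.001 min -0.018
0 5 0.08 -0.015 -0.005 min -0.027
0 5 0.09 -0.024 -0.012 min -0.036
0 5 0.1 -0.058 -0.018 min -0.058
0 5 0.11 -0.095 -0.025 min -0.095
0 6 0.06 0.005 0.012 min -0.008
0 6 0.07 -0.003 0.005 min -0.016
0 6 0.08 -0.012 -0.001 min -0.025
0 6 0.09 -0.021 -0.008 min -0.034
0 6 0.1 -0.043 -0.014 min -0.043
0 6 0.11 -0.081 -0.021 min -0.081
0.01 5 0.06 0.012 0.017 min -0.006
0.01 5 0.07 0.003 0.011 min -0.014
0.01 5 0.08 -0.005 0.005 min -0.023
0.01 5 0.09 -0.014 -0.001 min -0.032
0.01 5 0.1 -0.023 -0.008 min -0.041
0.01 5 0.11 -0.05 -0.014 min -0.05
0.01 6 0.06 0.015 0.02 min -0.004
0.01 6 0.07 0.007 0.014 min -0.012
0.01 6 0.08 -0.002 0.008 min -0.021
0.01 6 0.09 -0.011 0.002 min -0.03
0.01 6 0.1 -0.019 -0.004 min -0.039
0.01 6 0.11 -0.036 -0.011 min -0.047
```

play_rows:
  plan:
    - [0, [0.006, 0, 0], 0]
    - [0, [0.0357, 0, 0], 0]
    - [0, [0.085, 0, 0], 0]
    - [0, [0.1343, 0, 0], 0]
    - [0, [0.164, 0, 0], 0]
    - [0, [0.17, 0, 0], 0]
    - [0, [0.17, 0, 0], 0]
    - [0, [0.17, 0, 0], 0]
    - [0, [0.17, 0, 0], 0]
    - [0, [0.17, 0, 0], 0]

```text
time_s: 35.3
eef_pos: [0.4319, -0.2046, 0.1065]
eef_rot: [0.0, 0.691, 0.723, -0.0]
wrist_force: [-0.2, 0.2, -6.0]
opening: 0.204
grasp_force: 59.4
```

play_rows:
  plan:
    - [0, [0, 0, 0], 0]
    - [0, [0, 0, 0], 0]
    - [0, [0, 0, 0], 0]
    - [0, [0, 0, 0], 0]
    - [0, [0, 0, 0], 0]

```text
time_s: 35.8
eef_pos: [0.4319, -0.204, 0.1065]
eef_rot: [-0.0, 0.691, 0.723, -0.0]
wrist_force: [-0.1, -0.1, -6.0]
opening: 0.2
grasp_force: 59.4
```

Run:
```python
from h import *
for _ in range(2): w,P,u,v=carr(); tilt(P)
o=get_obs()["eef_pos"]
from gen import *
leg(o[:2],.045,np.r_[.535,-.271]-.002*ey(.045),.045,.016,.016)
```

```text
t 35.9 [ 0.4319 -0.204   0.1065] [ 0.      0.691   0.7228 -0.    ] gf 59.4 op 0.199 wf [-0.1 -0.6 -6. ] tq [0.04 0.58 0.02]
carr 0.59 x -0.0063 (len 0.049) y 0.0959 z -0.0054 [458. 266. 107. 110.]
plane slope x,y mrad [0.7 3.7] z0 0.0206 n 9978 world tilt along slide y (mrad, + = +y end down) 0.7
t 36.0 [ 0.4319 -0.204   0.1065] [ 0.      0.691   0.7228 -0.    ] gf 59.4 op 0.198 wf [-0.1 -0.1 -6.6] tq [-0.    0.56 -0.03]
carr 0.59 x -0.0060 (len 0.048) y 0.0958 z -0.0054 [458. 264. 108. 110.]
plane slope x,y mrad [1. 4.] z0 0.0206 n 9921 world tilt along slide y (mrad, + = +y end down) 1.0
[[0, [-0.0, 0.0, 0], -0.0], [0, [-0.0001, 0.0, 0], -0.0], [0, [-0.0003, 0.0, 0], -0.0], [0, [-0.0008, 0.0, 0], -0.0], [0, [-0.0015, 0.0, 0], -0.0], [0, [-0.0025, 0.0, 0], -0.0], [0, [-0.004, 0.0, 0], -0.0], [0, [-0.0058, 0.0, 0], -0.0], [0, [-0.008, 0.0, 0], -0.0], [0, [-0.0107, 0.0, 0], -0.0]]
[[0, [-0.003, 0.0, 0], -0.0], [0, [-0.0065, 0.0, 0], -0.0], [0, [-0.0103, 0.0, 0], -0.0], [0, [-0.0145, 0.0, 0], -0.0], [0, [-0.0192, 0.0, 0], -0.0], [0, [-0.0242, 0.0, 0], -0.0], [0, [-0.0297, 0.0, 0], -0.0
[... 247 characters left out ...]
-0.0442, 0.0, 0], -0.0], [0, [-0.0512, 0.0, 0], -0.0], [0, [-0.0577, 0.0, 0], -0.0], [0, [-0.0638, 0.0, 0], -0.0], [0, [-0.0696, 0.0, 0], -0.0]]
[[0, [-0.0053, 0.0, 0], -0.0], [0, [-0.0102, 0.0, 0], -0.0], [0, [-0.0148, 0.0, 0], -0.0], [0, [-0.0189, 0.0, 0], -0.0], [0, [-0.0226, 0.0, 0], -0.0], [0, [-0.0259, 0.0, 0], -0.0], [0, [-0.0289, 0.0, 0], -0.0], [0, [-0.0314, 0.0, 0], -0.0], [0, [-0.0335, 0.0, 0], -0.0], [0, [-0.0353, 0.0, 0], -0.0]]
[[0, [-0.0013, 0.0, 0], -0.0], [0, [-0.0023, 0.0, 0], -0.0], [0, [-0.0029, 0.0, 0], -0.0], [0, [-0.0032, 0.0, 0], -0.0], [0, [-0.0034, 0.0, 0], -0.0], [0, [-0.0035, 0.0, 0], -0.0], [0, [-0.0035, 0.0, 0], -0.0]]
end tcp [ 0.4349 -0.2709] yaw 0.045 rows 47
```

play_rows:
  plan:
    - [0, [0, 0, 0], 0]
    - [0, [-0.0001, 0, 0], 0]
    - [0, [-0.0003, 0, 0], 0]
    - [0, [-0.0008, 0, 0], 0]
    - [0, [-0.0015, 0, 0], 0]
    - [0, [-0.0025, 0, 0], 0]
    - [0, [-0.004, 0, 0], 0]
    - [0, [-0.0058, 0, 0], 0]
    - [0, [-0.008, 0, 0], 0]
    - [0, [-0.0107, 0, 0], 0]

```text
time_s: 37.0
eef_pos: [0.4321, -0.2083, 0.1065]
eef_rot: [0.0, 0.691, 0.723, -0.0]
wrist_force: [0.3, -0.6, -6.1]
opening: 0.199
grasp_force: 59.4
```

play_rows:
  plan:
    - [0, [-0.003, 0, 0], 0]
    - [0, [-0.0065, 0, 0], 0]
    - [0, [-0.0103, 0, 0], 0]
    - [0, [-0.0145, 0, 0], 0]
    - [0, [-0.0192, 0, 0], 0]
    - [0, [-0.0242, 0, 0], 0]
    - [0, [-0.0297, 0, 0], 0]
    - [0, [-0.0355, 0, 0], 0]
    - [0, [-0.0417, 0, 0], 0]
    - [0, [-0.0484, 0, 0], 0]

```text
time_s: 38.0
eef_pos: [0.4329, -0.2278, 0.1065]
eef_rot: [-0.0, 0.691, 0.723, -0.0]
wrist_force: [-0.9, 0.1, -6.5]
opening: 0.197
grasp_force: 59.4
```

play_rows:
  plan:
    - [0, [-0.007, 0, 0], 0]
    - [0, [-0.0144, 0, 0], 0]
    - [0, [-0.0219, 0, 0], 0]
    - [0, [-0.0295, 0, 0], 0]
    - [0, [-0.037, 0, 0], 0]
    - [0, [-0.0442, 0, 0], 0]
    - [0, [-0.0512, 0, 0], 0]
    - [0, [-0.0577, 0, 0], 0]
    - [0, [-0.0638, 0, 0], 0]
    - [0, [-0.0696, 0, 0], 0]

```text
time_s: 39.0
eef_pos: [0.4342, -0.2556, 0.1065]
eef_rot: [-0.0, 0.691, 0.723, 0.0]
wrist_force: [0.1, -0.6, -7.1]
opening: 0.199
grasp_force: 59.4
```

play_rows:
  plan:
    - [0, [-0.0053, 0, 0], 0]
    - [0, [-0.0102, 0, 0], 0]
    - [0, [-0.0148, 0, 0], 0]
    - [0, [-0.0189, 0, 0], 0]
    - [0, [-0.0226, 0, 0], 0]
    - [0, [-0.0259, 0, 0], 0]
    - [0, [-0.0289, 0, 0], 0]
    - [0, [-0.0314, 0, 0], 0]
    - [0, [-0.0335, 0, 0], 0]
    - [0, [-0.0353, 0, 0], 0]

```text
time_s: 40.0
eef_pos: [0.4348, -0.2696, 0.1065]
eef_rot: [-0.0, 0.691, 0.723, 0.0]
wrist_force: [-0.4, 0.7, -5.9]
opening: 0.198
grasp_force: 59.4
```

play_rows:
  plan:
    - [0, [-0.0013, 0, 0], 0]
    - [0, [-0.0023, 0, 0], 0]
    - [0, [-0.0029, 0, 0], 0]
    - [0, [-0.0032, 0, 0], 0]
    - [0, [-0.0034, 0, 0], 0]
    - [0, [-0.0035, 0, 0], 0]

```text
time_s: 40.6
eef_pos: [0.4349, -0.2709, 0.1065]
eef_rot: [-0.0, 0.691, 0.723, -0.0]
wrist_force: [0.1, 0.4, -6.9]
opening: 0.202
grasp_force: 59.4
```

Run:
```python
from h import *
w,P,u,v=carr(); tilt(P)
# deck and stops seen next to plate: world cloud
c=cam("top"); P,u,v=cloud(c); m=(P[:,0]>.4)&(P[:,0]<.6)&(P[:,1]>-.5)&(P[:,1]<-.05)
k=P[m&(P[:,2]>.107)&(P[:,2]<.119)&(P[:,0]>.505)]; print("carr",rect(trim(k)))
k=P[m&(P[:,2]>.081)&(P[:,2]<.1)&(P[:,0]>.495)]; print("plate",rect(trim(k)))
k=k[k[:,0]>.51]; ey=np.r_[-np.sin(.045),np.cos(.045)]; ex=np.r_[np.cos(.045),np.sin(.045)]
print("plate Y ends",np.percentile(k[:,:2]@ey,[.3,99.7]).round(4),"X back",np.percentile(k[:,:2]@ex,[99,99.7]).round(4))
```

```text
t 40.7 [ 0.4349 -0.2709  0.1065] [0.     0.6911 0.7228 0.    ] gf 59.4 op 0.205 wf [-0.6 -0.3 -6.2] tq [0.05 0.53 0.01]
carr 0.91 x -0.0063 (len 0.049) y 0.0959 z -0.0054 [458. 263. 107. 112.]
plane slope x,y mrad [0.8 4.3] z0 0.0206 n 9922 world tilt along slide y (mrad, + = +y end down) 0.8
carr (array([ 0.5353, -0.2736]), array([40.1, 50.1]), 0.0454)
plate (array([ 0.5307, -0.2736]), array([ 69.3, 305.9]), 0.0406)
plate Y ends [-0.4486 -0.1452] X back [0.5518 0.5523]
```

play_rows:
  plan:
    - [0, [0, 0, 0.006], 0]
    - [0, [0, 0, 0.018], 0]
    - [0, [0, 0, 0.035], 0]
    - [0, [0, 0, 0.053], 0]
    - [0, [0, 0, 0.071], 0]
    - [0, [0, 0, 0.087], 0]
    - [0, [0, 0, 0.099], 0]
    - [0, [0, 0, 0.107], 0]
    - [0, [0, 0, 0.112], 0]
    - [0, [0, 0, 0.115], 0]

```text
time_s: 41.75
eef_pos: [0.435, -0.271, 0.0604]
eef_rot: [0.0, 0.691, 0.723, -0.0]
wrist_force: [0.6, -0.1, -6.1]
opening: 0.2
grasp_force: 59.3
```

play_rows:
  plan:
    - [0, [0, 0, 0.002], 0]
    - [0, [0, 0, 0.004], 0]
    - [0, [0, 0, 0.006], 0]
    - [0, [0, 0, 0.008], 0]
    - [0, [0, 0, 0.0095], 0]
    - [0, [0, 0, 0.0105], 0]
    - [0, [0, 0, 0.011], 0]
    - [0, [0, 0, 0.011], 0]

```text
time_s: 42.55
eef_pos: [0.4349, -0.271, 0.0563]
eef_rot: [0.0, 0.691, 0.723, -0.0]
wrist_force: [-1.1, 1.0, -3.2]
opening: 0.198
grasp_force: 59.8
```

Run:
```python
from h import *
w,P,u,v=carr(); tilt(P)
```

```text
t 42.65 [ 0.4349 -0.271   0.0563] [ 1.000e-04  6.911e-01  7.228e-01 -0.000e+00] gf 59.9 op 0.201 wf [-3.   0.8 -2.4] tq [0.1  0.54 0.07]
carr 0.76 x -0.0066 (len 0.049) y 0.0959 z -0.0058 [459. 264. 107. 110.]
plane slope x,y mrad [ 1.2 -1.4] z0 0.0207 n 9963 world tilt along slide y (mrad, + = +y end down) 1.2
```

play_rows:
  plan:
    - [0, [0, 0, 0.0005], 0]
    - [0, [0, 0, 0.001], 0]
    - [0, [0, 0, 0.0015], 0]
    - [0, [0, 0, 0.0015], 0]
    - [0, [0, 0, 0.0015], 0]

```text
time_s: 43.15
eef_pos: [0.4349, -0.271, 0.0558]
eef_rot: [0.0, 0.691, 0.723, -0.0]
wrist_force: [-4.8, -0.0, 2.9]
opening: 0.203
grasp_force: 60.7
```

Run:
```python
from h import *
w,P,u,v=carr(); tilt(P)
```

```text
t 43.25 [ 0.4349 -0.2711  0.0559] [ 1.000e-04  6.910e-01  7.228e-01 -1.000e-04] gf 60.7 op 0.201 wf [-5.2  1.   2.4] tq [0.31 0.72 0.01]
carr 0.66 x -0.0064 (len 0.049) y 0.0958 z -0.0062 [459. 264. 105. 109.]
plane slope x,y mrad [ 0.7 -3.4] z0 0.0206 n 9937 world tilt along slide y (mrad, + = +y end down) 0.7
```

play_rows:
  plan:
    - [20, [0, 0, 0], 0]
    - [24, [0, 0, 0], 0]
    - [28, [0, 0, 0], 0]
    - [34, [0, 0, 0], 0]
    - [42, [0, 0, 0], 0]
    - [50, [0, 0, 0], 0]
    - [56, [0, 0, 0], 0]
    - [56, [0, 0, 0], 0]

```text
time_s: 44.05
eef_pos: [0.4349, -0.2709, 0.0555]
eef_rot: [0.0, 0.691, 0.723, 0.0]
wrist_force: [0.3, 1.0, -0.4]
opening: 0.657
grasp_force: 0.0
```

Run:
```python
from h import *
for _ in range(2): w,P,u,v=carr(); tilt(P)
save(w,"w3.png")
```

```text
t 44.15 [ 0.4349 -0.2709  0.0555] [-0.      0.691   0.7228  0.    ] gf 0.0 op 0.654 wf [0.8 0.5 0.5] tq [-0.01  0.01  0.01]
carr
plane slope x,y mrad [ 1.5 -4. ] z0 0.0202 n 9324 world tilt along slide y (mrad, + = +y end down) 1.5
t 44.25 [ 0.4349 -0.2709  0.0555] [ 0.      0.6911  0.7228 -0.    ] gf 0.0 op 0.654 wf [-0.4  0.5 -0.3] tq [ 0.01 -0.02 -0.05]
carr 0.89 x -0.0062 (len 0.048) y 0.0973 z -0.0065 [459. 266. 106. 113.]
plane slope x,y mrad [ 2.1 -6. ] z0 0.0204 n 9441 world tilt along slide y (mrad, + = +y end down) 2.1
```

View pics/w3.png

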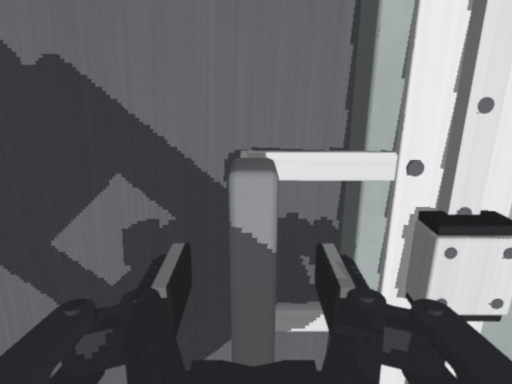

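The fingers stand clear on both sides of the bar (bar at about (254,260)), and the carriage at (459,266) has not moved. I'm raising the gripper straight up and away.

play_rows:
  plan:
    - [56, [0, 0, -0.02], 0]
    - [56, [0, 0, -0.07], 0]
    - [56, [0, 0, -0.15], 0]
    - [56, [0, 0, -0.23], 0]
    - [56, [0, 0, -0.3], 0]
    - [56, [0, 0, -0.3], 0]
    - [56, [0, -0.1, -0.3], 0]
    - [56, [0, -0.15, -0.3], 0]
    - [56, [0, -0.15, -0.3], 0]

```text
time_s: 45.15
eef_pos: [0.373, -0.2731, 0.175]
eef_rot: [-0.001, 0.692, 0.722, -0.0]
wrist_force: [0.6, 0.1, -0.9]
opening: 0.652
grasp_force: 0.0
```

Run:
```python
from h import *
ey=np.r_[-np.sin(.045),np.cos(.045)]; ex=np.r_[np.cos(.045),np.sin(.045)]
for n in ["top","side"]:
    c=cam(n); save(c,n+"3.png"); P,u,v=cloud(c); m=(P[:,0]>.4)&(P[:,0]<.6)&(P[:,1]>-.5)&(P[:,1]<-.05)
    k=P[m&(P[:,2]>.057)&(P[:,2]<.07)&(P[:,0]>.505)]; print(n,"carr",rect(trim(k)),np.median(k[:,2]), "station Y",(rect(trim(k))[0]-[.535,-.271])@ey)
    k=P[m&(P[:,2]>.033)&(P[:,2]<.039)&(c["image"][v,u].mean(1)>150)]; print("plate",rect(trim(k)),np.median(k[:,2]))
    k=P[m&(P[:,2]>.075)&(P[:,2]<.095)&(P[:,0]<.48)]; print("grip",rect(trim(k)) if len(k)>20 else '',np.median(k[:,2]) if len(k) else'')
print(get_obs()["time_s"])
```

```text
top carr (array([ 0.5358, -0.2736]), array([40.1, 49.7]), 0.0061) 0.060287177022905314 station Y -0.0026333557954345108
plate (array([ 0.5152, -0.272 ]), array([140.8, 342.1]), 0.0444) 0.03510789582864482
grip (array([ 0.4356, -0.2779]), array([ 17.9, 109.5]), 0.0459) 0.08229529422129367
side carr (array([ 0.5343, -0.2744]), array([42.7, 51.1]), 0.0359) 0.062277209998321814 station Y -0.003365068711056259
plate (array([ 0.5035, -0.2766]), array([152.6, 334.4]), 0.0466) 0.03645395251723993
grip (array([ 0.4337, -0.2788]), array([ 19.4, 110.1]), 0.051) 0.08405871364089743
45.25
```

View pics/side3.png

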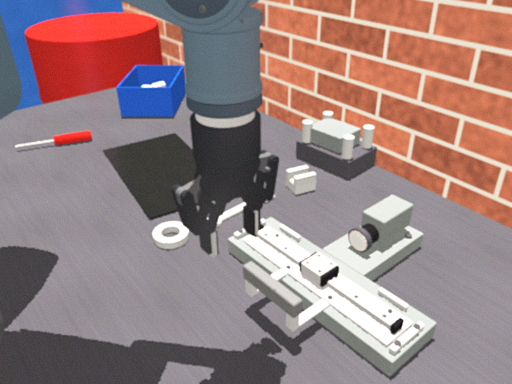

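The unit lies flat between the stops, grip towards the robot. The carriage at about (320,268) faces the lens at (362,238), about 3 mm off the lens line.

```bash
python3 -c "
from bench import *
print(hand_in())"
```

```text
the job is handed in; nothing more can be done
None
```

I handed the job in at 45 s of the 72 s, but the interface returned no verdict. By my last measurements the slide unit is flat on the deck with its origin about 3 mm from the seat, the carriage is still and about 3 mm off the lens line, and it had stayed within 2 cm of the rail's middle for over three seconds in the air.

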